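# Load and start the mould-warming drawer

### The arm

A 7-joint arm with a two-finger parallel gripper is mounted at the origin on the work surface. World frame = base frame: x ahead of the robot, y to its left, z up, the work surface at z = 0. Lengths are in m, angles in rad, forces in N, time in s.
With the tool pointing down it reaches from about 0.425 to 0.875 m from the base axis. Payload 4.7 kg.
Tool frame: the origin (TCP) lies at the very end of the fingers, on their centre line; the grasp point (between the pads) lies 19 mm behind it; z points along the fingers, y is the direction in which the jaws open and shut (so a half turn about z gives the same grasp; the last joint's range is limited). The gripper opens to 87 mm and grips with 3 to 60 N. Pads are 19 mm wide; open, the fingers measure 117 mm over their backs; the gripper's body (75 mm by 190 mm) begins 51 mm behind the grasp point.
Start: joints at [-1.169, 0.321, -0.07, 1.45, 0.023, 1.371, -0.057], TCP at [0.246, 0.602, 0.223] pointing down, gripper open.
Joint ranges: [-2.86, 2.86], [-0.3, 2.09], [-1.38, 1.24], [0.06, 2.45], [-1.56, 4.7], [0.09, 2.05], [-2.69, 2.69]. Speed limits (rad/s): [2.57, 2.57, 3.14, 3.14, 3.14, 3.14, 3.14].

### API

Orientations are given as a rotation vector (axis times angle).
In Python, from bench import ctrl gives the robot as it stands. The module is installed in compiled form; this text tells all that it offers.
- The arm moves only by the tool move_arm, never from a script. Its arguments are lists of equal length, an entry for each row: "dp": the shift along the tool's x, y, z in units of 30 mm (1.0 is 30 mm), a list of three; "turn": the turn about the tool's z in units of 5 degrees (1.0 is 5 degrees); "jaw": the opening, from -1 (shut) to 1 (fully open). A call has 1 to 5 rows; each row is the pose to reach, as a shift and turn from the pose commanded when the call began, along the tool's axes at that moment; what a row does not reach only later rows make up. A row lasts 1/10 s, in which the tool goes at most 50 mm and 8.59 degrees, less where a joint would pass 70% of its speed; a pose out of reach is approached as far as the arm can. A call with a gripper value outside its range is refused whole. The fingers move at their own pace and stop on an object; "grip_force" is the grip in N (left out, the last holds). Time passes only in rows, so rows that repeat a pose let the fingers close. It gives the time, the measured TCP pose, the force and the opening at its end, in the units of the state.
- ctrl.get_state(): the state, without advancing time (a new reading comes with each control period).
- ctrl.get_image(name): name is "scene" or "top" or "wrist"; returns the picture (420x560x3 uint8, red, green, blue); there is no depth.
- ctrl.camera_info(name): a dict with "intrinsics" (3x3 intrinsics, pixels), "extrinsics" (4x4, takes a point from world to camera coordinates). Camera axes: x right, y up, looking along -z (the intrinsics and any distortion apply to the point x, -y, -z); pixel columns grow to the right and rows downward; lengths in m; the calibration is good to about 2 mm. A picture is of the moment at which its call begins: read the wrist's pose just before it. camera_info takes no time and is no camera call; for the wrist camera it gives the pose at the moment of the call.
- ctrl.close_job(): hands the job in, once; it reports no verdict.
Trained networks look in the newest picture that a camera, given by its name, has taken for a name from the list of things; names that differ only in an ending like _2 or _b are one class to them, and where a whole thing is asked for, a point or a joint stands for the part that bears it (a point fixed in the world has none). Each returns a list of dicts, best first, with "confidence" (0 to 1); they miss things now and then, are a little off and sometimes report something else, mostly with a low value. They report only what shows in the picture. A call takes as long as a camera call. They do not tell look-alikes from the thing itself.
- ctrl.look_for(camera, target): "rect" ([centre column, centre row, width, height] in pixels, round what is visible of it).
- ctrl.masks_of(camera, target): "region" (420x560 bool, what is visible of it) and "rect" ([centre column, centre row, width, height] in pixels, round what is visible of it).
The state is a dict: "time": time; "joint_positions": joint angles; "qd": joint speeds; "joint_torque": joint torques, N m; "position": TCP position; "tool_rot": TCP orientation; "ft_force": force on the tool from outside, world axes, zero at the start; "torque": the same for the moment, N m; "grip_width": opening from 0.0 (shut) to 1.0 (fully open).
Only numpy, scipy, OpenCV 4.12 (cv2) and the standard library are available. Lean on these libraries where they do the work, as an engineer would, in place of code of your own. Each camera call takes 0.05 s, during which the arm holds its last target. There are 200 camera calls.

### The job

Get the warming drawer ready for the next casting: take the jar of cocoa butter out of the open drawer and stand it upright on the round cork mat, and lay every pale-blue mould flat on the sloped rack in the drawer, side by side with none on top of another. Only then press down the green slide-release lever on the drawer front, push the drawer fully home, and after that turn the recessed thermostat knob so that its white pointer points at the orange dot. Leave the other things on the counter where they are.

Things in the scene. Friction and masses are not known exactly. Their poses are not given: they have to be found in the camera images.
- mould1_mid (a point): Single-bar chocolate mould, a rigid pale-blue plastic block 140 x 34 x 22 mm (x along its length, z up), about 0.12 kg, four shallow cavities drawn on top. This point is its centre, 11 mm above its underside. Starts lying flat on the table left of the drawer. May be absent (None). Goes on the rack with its length along the slope, either end first.
- mould2_mid (a point): Single-bar chocolate mould, a rigid pale-blue plastic block 140 x 34 x 22 mm (x along its length, z up), about 0.12 kg, four shallow cavities drawn on top. This point is its centre, 11 mm above its underside. Starts lying flat on the table left of the drawer. May be absent (None). Goes on the rack with its length along the slope, either end first.
- mould3_mid (a point): Single-bar chocolate mould, a rigid pale-blue plastic block 140 x 34 x 22 mm (x along its length, z up), about 0.12 kg, four shallow cavities drawn on top. This point is its centre, 11 mm above its underside. Starts lying flat on the table left of the drawer. May be absent (None). Goes on the rack with its length along the slope, either end first.
- mould4_mid (a point): Single-bar chocolate mould, a rigid pale-blue plastic block 140 x 34 x 22 mm (x along its length, z up), about 0.12 kg, four shallow cavities drawn on top. This point is its centre, 11 mm above its underside. Starts lying flat on the table left of the drawer. May be absent (None). Goes on the rack with its length along the slope, either end first.
- rack (a point): Sloped steel rack in the drawer: a flat face 165 mm along the slope (x, rising 15 degrees away from the drawer front) by 335 mm wide (y); z square out of the face, origin at the face's centre. Room for four moulds side by side, e.g. at x 0, y -126, -42, 42, 126 mm, centres 11 mm over the face. A lip 12 mm high closes the low end; friction holds moulds on the slope. Moves with the drawer.
- warmer: White warming cabinet, 400 mm wide (y) and deep (x), fixed on the table. Origin: centre of its underside, x away from its drawer front. Its front is at x = -200 mm; above the drawer mouth a console slopes back at 30 degrees from 165 mm high at the front to 225 mm at x = -100; behind it a flat top with cartons. With the drawer out the rack's centre is 90 mm in front of the cabinet.
- jar_mid (a point): Closed squat jar with a brass-coloured lid, 64 mm across, 72 mm tall, about 0.3 kg. This point is its centre, 36 mm above its base; z is its axis. Starts upright on the drawer floor (45 mm above the table), between the drawer front and the rack, its axis about 50 mm behind the drawer front, whose top edge is 135 mm above the table.
- cork_mat: Round cork mat, 112 mm across, 6 mm thick, fixed on the table. Origin: centre of its underside.
- drawer (a joint): Drawer travel in m: 0 = fully home, 0.30 = fully out, where a catch in its slide locks it until the release lever is pressed. Unlocked, about 5 N moves it, straight in along the cabinet's +x. The drawer's side walls, 172 mm either side of the rack's middle, rise to 115 mm above the table.
- release (a joint): Green release lever in rad: 0 = sprung up, 0.36 = level, fully down (about 6 N at its pad). The catch is free past about 0.25. The lever must be held down for the first 25 mm of the drawer's way in; holding it down all the way does no harm. It travels with the drawer.
- lever_pad (a point): Middle of the top of the green thumb lever, which is 40 mm long, 60 mm wide and slants up by 0.35 rad from its hinge on the face of the black block on the drawer front. This point is 25 mm out from that block. Pressed fully down the lever is level, its top 111 mm above the table. x points inwards when it is level.
- drawer_front (a point): Middle of the outer face of the black block right behind the lever: the place to push. 127 mm above the table, 8 mm below the block's top edge; x points inwards, the way to push. The block is 90 mm wide and stands 25 mm out from the drawer front. Below the lever a bar handle (60 mm above the table) reaches 16 mm further out than the block.
- thermostat (a joint): Thermostat knob in rad, growing clockwise seen from outside: 0 = off, end stop at 3.0; the orange dot is at 2.1. Stays where it is left; turning takes about 0.05 N m, and the whole way needs more than one grasp.
- knob_grip (a point): Centre of the knob's black grip bar, on its axis. z points out of the console face, 30 degrees from vertical; x lies along the bar and turns with it, white pointer at the -x end. Bar 52 mm long, 15 thick, 22 tall, on a 54 mm disc. It stands in a square recess 84 mm wide, 30 mm deep (floor 17 mm below this point, bar top 2 mm below the face): part-close the fingers to fit and turn in it.
- pod1: Brown cacao pod, 156 x 72 mm, lying or standing on the table; a bystander, to be left where it is. Origin: centre of its underside.
- pod2: Yellow cacao pod, 156 x 72 mm, lying or standing on the table; a bystander, to be left where it is. Origin: centre of its underside.
- spatula: Spatula 260 mm long, lying or standing on the table; a bystander, to be left where it is. Origin: centre of its underside.
- bars1: Stack of wrapped bars 150 x 75 x 36 mm, brown, lying or standing on the table; a bystander, to be left where it is. Origin: centre of its underside.
- bars2: Stack of wrapped bars 150 x 75 x 36 mm, green, lying or standing on the table; a bystander, to be left where it is. Origin: centre of its underside.
- bean_jar: Jar of cacao beans 72 mm across, 85 mm tall, dark lid, lying or standing on the table; a bystander, to be left where it is. Origin: centre of its underside.
Things that resemble listed ones, but are neither listed nor needed, are in the scene too. Of the things like the cork_mat, leave any that is black or purple; of the rest the larger one is meant.

How it is judged:
By the outcome, as a careful person would: the job done as asked, in the order asked, and still so for the second after the job is handed in, with the robot touching nothing.
Of mould1, mould2, mould3, mould4 only 2 to 4 are there at a start; the rules pass over those that are not, and their reading is None.
At some moment in a run one of mould1, mould2, mould3, mould4, jar may be knocked a few centimetres aside while the robot is not near it.
It also fails if it takes over 210 s, if anything falls off the work surface, if the arm or the gripper's body presses on something with over 40 N, if the wrist force passes 120 N, or if a joint passes its speed limit or range.

## Working session

There is one attempt and no reset: what is moved stays moved. The work goes in short steps, Python scripts to look and compute and a tool call to move; the robot and the scene stay as the last step left them, time stands still between calls to the robot, and variables do not carry over. Pictures are saved under pics/ and viewed, about 12 in all and at most 16, crops included, and the job is handed in when it is done.

Besides the shell and the picture viewer there is one more tool, called after "Request:" by a JSON object that holds its "name" and its "arguments", one argument or row to a line. move_arm: Moves the arm, as the interface text tells. Its arguments: {"type":"object","properties":{"dp":{"type":"array","items":{"type":"array","items":{"type":"number"}}},"turn":{"type":"array","items":{"type":"number"}},"jaw":{"type":"array","items":{"type":"number"}},"grip_force":{"type":"number"}},"required":["dp","turn","jaw"]}

```bash
mkdir -p pics; cat > h.py <<'E'
import numpy as np, cv2
from scipy.spatial.transform import Rotation as R
from bench import ctrl
def save(cam,name):
    im=ctrl.get_image(cam); cv2.imwrite('pics/'+name,cv2.cvtColor(im,cv2.COLOR_RGB2BGR)); return im
def cam(c):
    i=ctrl.camera_info(c); return np.array(i['intrinsics']),np.array(i['extrinsics']),i
def proj(c,p):
    K,E,_=cam(c); q=(E@np.r_[p,1])[:3]; q=np.array([q[0],-q[1],-q[2]]); u=K@q; return u[:2]/u[2]
def unproj(c,uv,z):
    K,E,_=cam(c); d=np.linalg.inv(K)@np.array([uv[0],uv[1],1.]); d=np.array([d[0],-d[1],-d[2]])
    Rm=E[:3,:3]; o=-Rm.T@E[:3,3]; w=Rm.T@d; return o+w*(z-o[2])/w[2]
def todp(p,yaw=None):
    s=ctrl.get_state(); Rm=R.from_rotvec(s['tool_rot']).as_matrix()
    return (Rm.T@(np.array(p)-s['position'])/0.03).round(2)
E
python3 - <<'E'
from h import *
s=ctrl.get_state(); print(s)
print(R.from_rotvec(s['tool_rot']).as_matrix().round(3))
a=save('scene','scene0.png'); b=save('top','top0.png'); 
for c in ('scene','top','wrist'):
    i=ctrl.camera_info(c); print(c,{k:(np.array(v).round(3).tolist() if not isinstance(v,str) else v) for k,v in i.items()})
for c in ('scene','top'):
  for t in ['mould1_mid','jar_mid','cork_mat','rack','warmer','lever_pad','drawer_front','knob_grip','drawer']:
    print(c,t,[(np.round(d['rect']).astype(int).tolist(),round(d['confidence'],2)) for d in ctrl.look_for(c,t)])
E
```

```text
{'time': 0.0, 'joint_positions': array([-1.16891377,  0.32183821, -0.0701098 ,  1.45168513,  0.0225882 ,
        1.3707753 , -0.05690571]), 'qd': array([-0.00018654, -0.00073642,  0.00064743, -0.00113462,  0.00071342,
       -0.00067266, -0.00078098]), 'joint_torque': array([-1.01224086e-04, -4.91282380e+01, -4.04080097e-01, -3.12541044e+01,
       -6.39673742e-02,  4.36190399e-02,  1.78736200e-04]), 'position': array([0.24560745, 0.60121443, 0.22144673]), 'tool_rot': array([-6.05189671e-01, -3.08245069e+00,  2.97819147e-03]), 'ft_force': array([-0.25752081, -0.05583232,  0.04627978]), 'torque': array([0.03826697, 0.00810994, 0.01282626]), 'grip_width': 1.0022028758782922}
[[-0.926  0.378 -0.001]
 [ 0.378  0.926 -0.002]
 [-0.    -0.002 -1.   ]]
scene {'intrinsics': [[480.731, 0.0, 275.027], [0.0, 480.731, 204.462], [0.0, 0.0, 1.0]], 'extrinsics': [[-0.851, 0.525, -0.006, 0.451], [-0.409, -0.656, 0.634, 0.164], [0.329, 0.542, 0.773, -1.896], [0.0, 0.0, 0.0, 1.0]]}
top {'intrinsics': [[453.446, 0.0, 277.843], [0.0, 453.446, 211.082], [0.0, 0.0, 1.0]], 'extrinsics': [[-0.014, -1.0, -0.0
[... 768 characters left out ...]
 127, 16, 14], 0.75)]
scene drawer [([263, 188, 136, 108], 0.78), ([258, 300, 33, 44], 0.72)]
top mould1_mid [([164, 252, 44, 16], 0.9)]
top jar_mid [([300, 231, 21, 18], 0.85)]
top cork_mat [([324, 154, 33, 14], 0.94), ([158, 157, 21, 22], 0.83), ([174, 199, 38, 33], 0.59), ([265, 199, 25, 29], 0.53)]
top rack [([325, 222, 140, 132], 0.89)]
top warmer [([404, 209, 292, 160], 0.58)]
top lever_pad [([261, 229, 15, 18], 0.68), ([254, 135, 22, 30], 0.53), ([412, 228, 23, 21], 0.24)]
top drawer_front [([327, 222, 138, 138], 0.85), ([411, 229, 20, 20], 0.6), ([153, 290, 29, 58], 0.21)]
top knob_grip [([413, 230, 20, 18], 0.57)]
top drawer [([323, 224, 136, 132], 0.92), ([164, 251, 47, 14], 0.57)]
```

View pics/scene0.png

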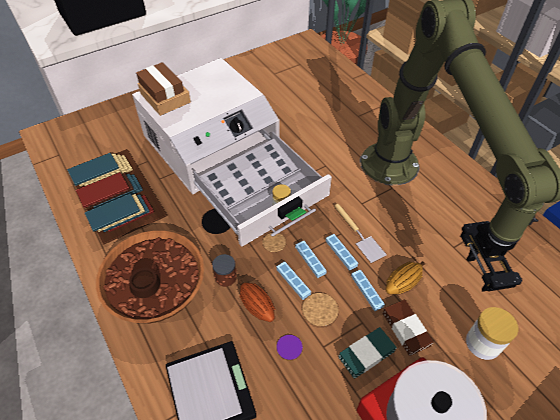

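View pics/top0.png

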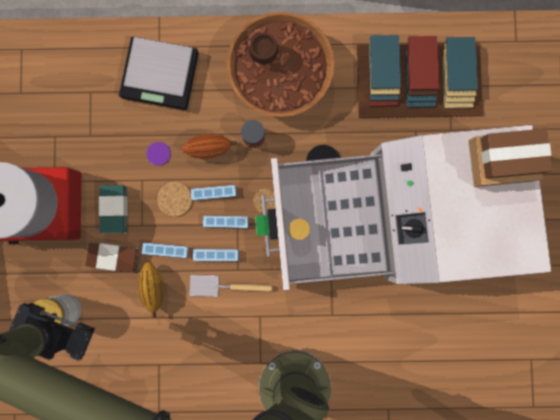

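```bash
cat > m.py <<'E'
from h import *
im=cv2.cvtColor(cv2.imread('pics/top0.png'),cv2.COLOR_BGR2RGB)
crop=im[125:300,135:445]; cv2.imwrite('pics/topc.png',cv2.cvtColor(cv2.resize(crop,None,fx=2.5,fy=2.5,interpolation=cv2.INTER_CUBIC),cv2.COLOR_RGB2BGR))
hsv=cv2.cvtColor(im,cv2.COLOR_RGB2HSV)
m=((hsv[...,0]>90)&(hsv[...,0]<115)&(hsv[...,1]>50)&(hsv[...,2]>130)).astype(np.uint8)
m=cv2.morphologyEx(m,cv2.MORPH_CLOSE,np.ones((5,5)))
n,l,st,c=cv2.connectedComponentsWithStats(m)
for i in range(1,n):
    if st[i,4]<200: continue
    pts=np.argwhere(l==i)[:,::-1].astype(np.float32)
    W=np.array([unproj('top',p,0.022)[:2] for p in pts])
    (cx,cy),(w,h),a=cv2.minAreaRect((W*1000).astype(np.float32))
    box=cv2.boxPoints(((cx,cy),(w,h),a)); e=[box[1]-box[0],box[2]-box[1]]; e=max(e,key=np.linalg.norm)
    print('mould px',c[i].round(),'rect',round(cx),round(cy),round(w),round(h),'yaw',round(np.degrees(np.arctan2(e[1],e[0]))%180,1),'cent',(W.mean(0)*1000).round())
for n_,uv,z in [('mat',(174,199),.006),('small',(265,199),.006),('jartop',(300,229.5),.117),('frontL',(273,163),.135),('frontR',(287,287),.135),('knob',(412,229),.2)]:
    print(n_,unproj('top',uv,z).round(3))
E
python3 m.py
```

```text
mould px [214. 192.] rect 612 245 31 136 yaw 94.4 cent [612. 245.]
mould px [226. 222.] rect 520 208 135 28 yaw 89.2 cent [520. 207.]
mould px [165. 250.] rect 433 399 139 30 yaw 84.2 cent [433. 399.]
mould px [216. 254.] rect 417 240 135 28 yaw 89.2 cent [417. 239.]
mat [0.595 0.373 0.006]
small [0.59  0.083 0.006]
jartop [ 0.49  -0.022  0.117]
frontL [0.684 0.054 0.135]
frontR [0.325 0.019 0.135]
knob [ 0.485 -0.326  0.2  ]
```

View pics/topc.png

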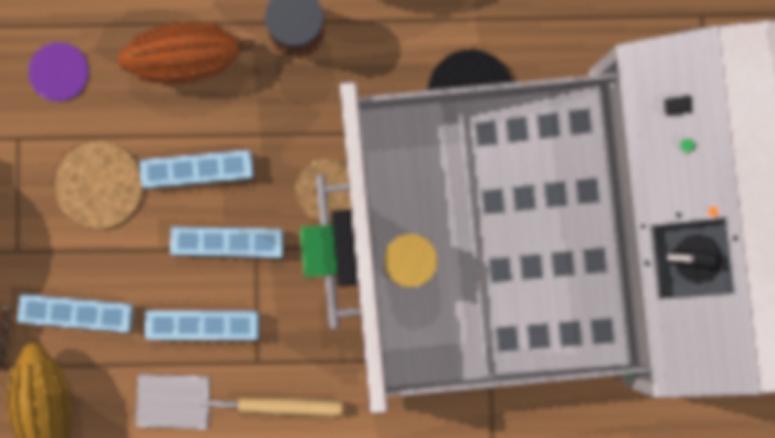

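Request:
{"name": "move_arm", "arguments": {
  "dp": [
    [-1.06,-1.1,-0.29],
    [-2.12,-2.2,-0.58],
    [-3.18,-3.3,-0.87],
    [-4.24,-4.4,-1.16],
    [-5.3,-5.5,-1.45]
  ],
  "turn": [0,0,0,0,0],
  "jaw": [1,1,1,1,1]
}}

```text
time: 1.5
position: [0.3311, 0.3871, 0.2666]
tool_rot: [0.605, 3.082, 0.001]
ft_force: [0.5, -0.2, 1.2]
grip_width: 1.0
```

Request:
{"name": "move_arm", "arguments": {
  "dp": [
    [-1.06,-1.1,-0.29],
    [-2.12,-2.2,-0.58],
    [-3.18,-3.3,-0.87],
    [-4.24,-4.4,-1.16],
    [-5.3,-5.5,-1.45]
  ],
  "turn": [0,0,0,0,0],
  "jaw": [1,1,1,1,1]
}}

```text
time: 2.0
position: [0.4158, 0.1741, 0.3103]
tool_rot: [0.605, 3.082, 0.002]
ft_force: [0.6, 0.5, 0.4]
grip_width: 1.001
```

Request:
{"name": "move_arm", "arguments": {
  "dp": [
    [-1.06,-1.1,-0.29],
    [-2.12,-2.2,-0.58],
    [-3.18,-3.3,-0.87],
    [-4.24,-4.4,-1.16],
    [-5.3,-5.5,-1.45]
  ],
  "turn": [1.55,3.1,4.65,6.2,7.75],
  "jaw": [1,1,1,1,1]
}}

```text
time: 2.5
position: [0.5005, -0.0388, 0.3539]
tool_rot: [1.601, 2.702, 0.002]
ft_force: [1.2, -0.3, 0.8]
grip_width: 0.999
```

Request:
{"name": "move_arm", "arguments": {
  "dp": [
    [0,0,0],
    [0,0,0],
    [0,0,0],
    [0,0,0]
  ],
  "turn": [1.55,3.1,4.65,4.65],
  "jaw": [1,1,1,1]
}}

```text
time: 2.9
position: [0.5002, -0.037, 0.3532]
tool_rot: [2.107, 2.33, 0.001]
ft_force: [-1.3, -0.2, 0.1]
grip_width: 0.999
```

```bash
python3 - <<'E'
from h import *
s=ctrl.get_state(); print(s['time'],s['position'],s['joint_positions'].round(2)); Rm=R.from_rotvec(s['tool_rot']).as_matrix(); print(Rm.round(3), np.degrees(np.arctan2(Rm[1,0],Rm[0,0])))
_,E,_=cam('wrist'); np.save('E1.npy',E); save('wrist','w1.png')
E
```

```text
2.9 [ 0.50021765 -0.03702114  0.35318969] [-0.51 -0.05  0.52  1.6   0.02  1.58  0.1 ]
[[-0.1    0.995  0.   ]
 [ 0.995  0.1    0.   ]
 [ 0.     0.    -1.   ]] 95.74428844784518
```

View pics/w1.png

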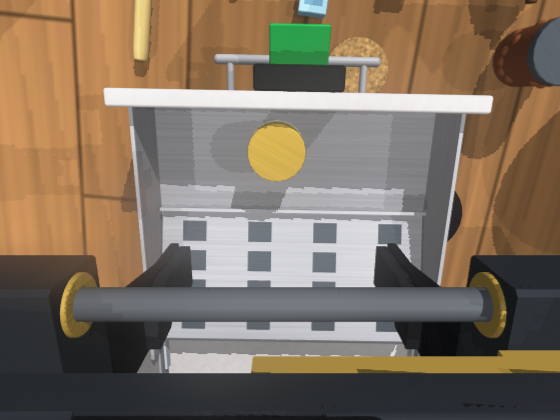

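```bash
python3 - <<'E'
from h import *
for n,uv,z in [('fL',(106,90),.135),('fR',(490,97),.135),('fLi',(106,105),.135),('fRi',(490,111),.135),('jar',(276.5,152),.117),('jarL',(248,152),.117),('jarR',(305,152),.117),('blkL',(254,65),.135),('blkR',(346,67),.135),('levL',(270,24),.125),('levR',(330,24),.125),('lipL',(160,210),.06),('lipR',(424,214),.06),('hiL',(170,338),.095),('hiR',(410,341),.095)]:
    print(n,unproj('wrist',uv,z).round(4))
E
```

```text
fL [0.3179 0.0273 0.135 ]
fR [0.6918 0.0593 0.135 ]
fLi [0.3175 0.013  0.135 ]
fRi [0.6952 0.0462 0.135 ]
jar [ 0.4892 -0.0183  0.117 ]
jarL [ 0.4589 -0.0214  0.117 ]
jarR [ 0.5194 -0.0152  0.117 ]
blkL [0.4596 0.0649 0.135 ]
blkR [0.5475 0.0721 0.135 ]
levL [0.471  0.1038 0.125 ]
levR [0.528  0.1097 0.125 ]
lipL [ 0.3484 -0.1151  0.06  ]
lipR [ 0.6844 -0.0857  0.06  ]
hiL [ 0.3744 -0.2776  0.095 ]
hiR [ 0.6873 -0.2497  0.095 ]
```

Request:
{"name": "move_arm", "arguments": {
  "dp": [
    [0.62,-0.31,1.5],
    [0.62,-0.31,3.0],
    [0.62,-0.31,4.5],
    [0.62,-0.31,6.0],
    [0.62,-0.31,7.5]
  ],
  "turn": [0.15,0.15,0.15,0.15,0.15],
  "jaw": [1,1,1,1,1]
}}

```text
time: 3.45
position: [0.489, -0.019, 0.1268]
tool_rot: [2.117, 2.321, 0.002]
ft_force: [0.2, 1.4, 0.6]
grip_width: 1.004
```

Request:
{"name": "move_arm", "arguments": {
  "dp": [
    [0,0,0.9],
    [0,0,1.77],
    [0,0,1.77],
    [0,0,1.77],
    [0,0,1.77]
  ],
  "turn": [0,0,0,0,0],
  "jaw": [1,1,1,-0.2,-0.2],
  "grip_force": 25
}}

```text
time: 3.95
position: [0.4905, -0.0192, 0.0767]
tool_rot: [2.119, 2.317, 0.004]
ft_force: [0.6, 0.5, 0.4]
grip_width: 0.894
```

Request:
{"name": "move_arm", "arguments": {
  "dp": [
    [0,0,0],
    [0,0,0],
    [0,0,0],
    [0,0,0]
  ],
  "turn": [0,0,0,0],
  "jaw": [-0.2,-0.2,-0.2,-0.2]
}}

```text
time: 4.35
position: [0.4907, -0.0191, 0.0764]
tool_rot: [2.12, 2.316, 0.004]
ft_force: [1.3, 0.4, 6.6]
grip_width: 0.732
```

Request:
{"name": "move_arm", "arguments": {
  "dp": [
    [0,0,-0.7],
    [0,0,-1.7],
    [0,0,-2.9],
    [0,0,-4.1],
    [0,0,-5.0]
  ],
  "turn": [0,0,0,0,0],
  "jaw": [-0.2,-0.2,-0.2,-0.2,-0.2]
}}

```text
time: 4.85
position: [0.4886, -0.0195, 0.2263]
tool_rot: [-2.122, -2.317, 0.0]
ft_force: [0.9, -0.3, -3.8]
grip_width: 0.731
```

Request:
{"name": "move_arm", "arguments": {
  "dp": [
    [1.272,0.468,0],
    [2.544,0.936,0],
    [3.816,1.404,0],
    [5.088,1.872,0],
    [6.36,2.34,0]
  ],
  "turn": [0,0,0,0,0],
  "jaw": [-0.2,-0.2,-0.2,-0.2,-0.2]
}}

```text
time: 5.35
position: [0.5414, 0.1781, 0.2237]
tool_rot: [-2.121, -2.316, 0.004]
ft_force: [1.0, -0.6, -2.7]
grip_width: 0.73
```

Request:
{"name": "move_arm", "arguments": {
  "dp": [
    [1.272,0.468,0],
    [2.544,0.936,0],
    [3.816,1.404,0],
    [5.088,1.872,0],
    [6.36,2.34,0]
  ],
  "turn": [0,0,0,0,0],
  "jaw": [-0.2,-0.2,-0.2,-0.2,-0.2]
}}

```text
time: 5.85
position: [0.5948, 0.3741, 0.2232]
tool_rot: [-2.121, -2.316, 0.005]
ft_force: [0.4, -0.4, -3.1]
grip_width: 0.732
```

Request:
{"name": "move_arm", "arguments": {
  "dp": [
    [0,0,0.8],
    [0,0,2.2],
    [0,0,3.6],
    [0,0,4.8],
    [0,0,5.5]
  ],
  "turn": [0,0,0,0,0],
  "jaw": [-0.2,-0.2,-0.2,-0.2,-0.2]
}}

```text
time: 6.35
position: [0.5921, 0.3711, 0.0541]
tool_rot: [-2.12, -2.316, 0.014]
ft_force: [-1.0, 0.1, -4.1]
grip_width: 0.729
```

Request:
{"name": "move_arm", "arguments": {
  "dp": [
    [0,0,0.4],
    [0,0,0.6],
    [0,0,0.65],
    [0,0,0.65]
  ],
  "turn": [0,0,0,0],
  "jaw": [-0.2,-0.2,-0.2,-0.2]
}}

```text
time: 6.75
position: [0.5962, 0.3735, 0.0417]
tool_rot: [2.122, 2.316, 0.003]
ft_force: [0.6, -0.2, -2.7]
grip_width: 0.733
```

```bash
python3 - <<'E'
from h import *
s=ctrl.get_state(); print(s['time'],s['position'],s['ft_force'])
im=save('top','t2.png'); cv2.imwrite('pics/t2c.png',cv2.resize(cv2.imread('pics/t2.png')[130:300,100:300],None,fx=3,fy=3))
E
```

```text
6.75 [0.59621423 0.37354534 0.04165921] [ 0.61729817 -0.21264631 -2.73451477]
```

Request:
{"name": "move_arm", "arguments": {
  "dp": [
    [0,0,0.06],
    [0,0,0.12],
    [0,0,0.12],
    [0,0,0.12],
    [0,0,0.12]
  ],
  "turn": [0,0,0,0,0],
  "jaw": [-0.2,-0.2,-0.2,1,1]
}}

```text
time: 7.3
position: [0.596, 0.3734, 0.0377]
tool_rot: [2.122, 2.317, 0.002]
ft_force: [0.4, 0.5, 0.7]
grip_width: 0.835
```

Request:
{"name": "move_arm", "arguments": {
  "dp": [
    [0,0,0],
    [0,0,-0.3],
    [0,0,-1.4],
    [0,0,-2.9],
    [0,0,-4.4]
  ],
  "turn": [0,0,0,0,0],
  "jaw": [1,1,1,1,1]
}}

```text
time: 7.8
position: [0.5953, 0.3729, 0.1707]
tool_rot: [2.122, 2.317, -0.001]
ft_force: [0.6, -0.0, -0.3]
grip_width: 1.003
```

```bash
cat > d.py <<'E'
from h import *
import sys
def detect(c,name,z=.022):
    im=save(c,name); hsv=cv2.cvtColor(im,cv2.COLOR_RGB2HSV)
    m=((hsv[...,0]>90)&(hsv[...,0]<115)&(hsv[...,1]>50)&(hsv[...,2]>130)).astype(np.uint8)
    m=cv2.morphologyEx(m,cv2.MORPH_CLOSE,np.ones((5,5) if c=='top' else (13,13)))
    n,l,st,cc=cv2.connectedComponentsWithStats(m)
    for i in range(1,n):
        if st[i,4]<150: continue
        pts=np.argwhere(l==i)[:,::-1]; pts=pts[::max(1,len(pts)//1500)]
        W=np.array([unproj(c,p,z)[:2] for p in pts])
        (cx,cy),(w,h),a=cv2.minAreaRect((W*1000).astype(np.float32))
        box=cv2.boxPoints(((cx,cy),(w,h),a)); e=max([box[1]-box[0],box[2]-box[1]],key=np.linalg.norm)
        print(c,'px',cc[i].round(),'c',round(cx),round(cy),'size',round(w),round(h),'yaw',round(np.degrees(np.arctan2(e[1],e[0]))%180,1))
if __name__=='__main__':
    s=ctrl.get_state(); print(s['time'],s['position'].round(4),s['ft_force'].round(1),np.degrees(2*np.arctan2(s['tool_rot'][1],s['tool_rot'][0])).round(2))
    for c in sys.argv[2:]: detect(c,f'{c}_{sys.argv[1]}.png')
E
python3 d.py a top wrist
```

```text
7.8 [0.5953 0.3729 0.1707] [ 0.6 -0.  -0.3] 95.02
top px [213. 192.] c 612 245 size 31 136 yaw 94.6
top px [226. 222.] c 520 206 size 132 28 yaw 89.2
top px [216. 255.] c 417 240 size 135 28 yaw 89.2
wrist px [ 94. 152.] c 432 370 size 203 43 yaw 82.7Traceback (most recent call last):
  File "d.py", line 17, in <module>
    for c in sys.argv[2:]: detect(c,f'{c}_{sys.argv[1]}.png')
                           ~~~~~~^^^^^^^^^^^^^^^^^^^^^^^^^^^^
  File "d.py", line 11, in detect
    W=np.array([unproj(c,p,z)[:2] for p in pts])
                ~~~~~~^^^^^^^
  File "h.py", line 11, in unproj
    K,E,_=cam(c); d=np.linalg.inv(K)@np.array([uv[0],uv[1],1.]); d=np.array([d[0],-d[1],-d[2]])
          ~~~^^^
  File "h.py", line 7, in cam
    i=ctrl.camera_info(c); return np.array(i['intrinsics']),np.array(i['extrinsics']),i
ValueError: time passes only in moves, steps and waits
```

View pics/wrist_a.png

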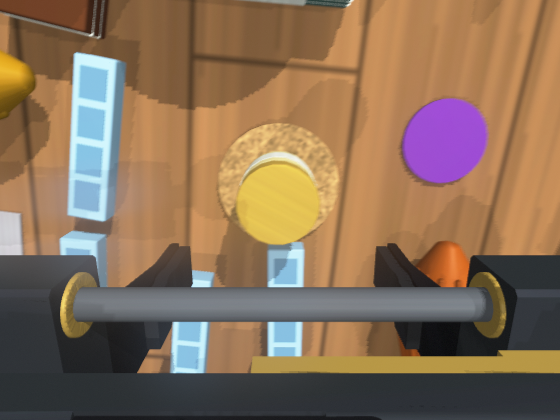

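Request:
{"name": "move_arm", "arguments": {
  "dp": [
    [-1.4,0.18,0],
    [-2.9,0.18,0.2],
    [-4.3,0.18,0.6],
    [-4.3,0.18,2.0],
    [-4.3,0.18,3.5]
  ],
  "turn": [0,0,0.08,0.08,0.08],
  "jaw": [0.38,0.38,0.38,0.38,0.38]
}}

```text
time: 8.4
position: [0.6146, 0.2432, 0.0656]
tool_rot: [2.133, 2.303, 0.008]
ft_force: [-0.5, 0.9, -0.5]
grip_width: 0.711
```

Request:
{"name": "move_arm", "arguments": {
  "dp": [
    [0,0,1.0],
    [0,0,1.7],
    [0,0,2.0],
    [0,0,2.0],
    [0,0,2.0]
  ],
  "turn": [0,0,0,0,0],
  "jaw": [0.38,0.38,0.38,0.38,-0.6],
  "grip_force": 12
}}

```text
time: 8.9
position: [0.6132, 0.2455, 0.0053]
tool_rot: [2.129, 2.309, 0.003]
ft_force: [-0.2, 0.4, 0.3]
grip_width: 0.659
```

Request:
{"name": "move_arm", "arguments": {
  "dp": [
    [0,0,0],
    [0,0,0],
    [0,0,0],
    [0,0,0],
    [0,0,0]
  ],
  "turn": [0,0,0,0,0],
  "jaw": [-0.6,-0.6,-0.6,-0.6,-0.6]
}}

```text
time: 9.4
position: [0.6128, 0.2454, 0.0048]
tool_rot: [2.13, 2.309, 0.002]
ft_force: [-0.6, -0.3, 4.0]
grip_width: 0.39
```

Request:
{"name": "move_arm", "arguments": {
  "dp": [
    [0,0,-0.7],
    [0,0,-2.0],
    [0,0,-3.5],
    [0,0,-5.0],
    [0,0,-6.4]
  ],
  "turn": [0,0,0,0,0],
  "jaw": [-0.6,-0.6,-0.6,-0.6,-0.6]
}}

```text
time: 9.9
position: [0.6118, 0.2449, 0.1975]
tool_rot: [-2.13, -2.309, 0.0]
ft_force: [0.7, 0.5, -1.6]
grip_width: 0.389
```

Request:
{"name": "move_arm", "arguments": {
  "dp": [
    [-1.4,0,0],
    [-2.8,0,0],
    [-4.2,0,0],
    [-5.6,0,0],
    [-7.0,0,0]
  ],
  "turn": [0,0,0,0,0],
  "jaw": [-0.6,-0.6,-0.6,-0.6,-0.6]
}}

```text
time: 10.4
position: [0.6286, 0.0341, 0.1954]
tool_rot: [-2.129, -2.309, 0.001]
ft_force: [0.2, -0.1, -1.8]
grip_width: 0.388
```

Request:
{"name": "move_arm", "arguments": {
  "dp": [
    [-1.4,-0.09,0],
    [-2.8,-0.09,0],
    [-4.2,-0.09,0],
    [-5.6,-0.09,0],
    [-6.86,-0.09,0]
  ],
  "turn": [0,0,0,0,-0.08],
  "jaw": [-0.6,-0.6,-0.6,-0.6,-0.6]
}}

```text
time: 10.9
position: [0.6424, -0.1718, 0.1953]
tool_rot: [-2.122, -2.316, 0.001]
ft_force: [0.9, -0.2, -1.1]
grip_width: 0.386
```

Request:
{"name": "move_arm", "arguments": {
  "dp": [
    [0,0,0.7],
    [0,0,1.7],
    [0,0,2.6],
    [0,0,2.9],
    [0,0,2.9]
  ],
  "turn": [0,0,0,0,0],
  "jaw": [-0.6,-0.6,-0.6,-0.6,-0.6]
}}

```text
time: 11.4
position: [0.6418, -0.169, 0.107]
tool_rot: [-2.119, -2.315, 0.003]
ft_force: [0.3, -0.4, -0.4]
grip_width: 0.39
```

```bash
sed -i 's/^def cam(c):/import functools\n@functools.lru_cache(None)\ndef cam(c):/' h.py; python3 - <<'E'
from h import *
s=ctrl.get_state(); print(s['time'],s['position'],s['ft_force'],s['joint_positions'].round(2)); save('wrist','w3.png')
E
```

```text
11.4 [ 0.64176605 -0.16904953  0.10698529] [ 0.30622737 -0.37799462 -0.42816366] [-0.16  0.46  0.5   1.56 -0.23  1.18  0.47]
```

View pics/w3.png

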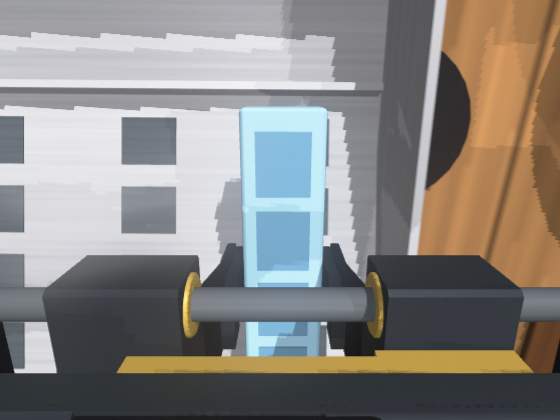

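Request:
{"name": "move_arm", "arguments": {
  "dp": [
    [0,0,0.2],
    [0,0,0.4],
    [0,0,0.4]
  ],
  "turn": [0,0,0],
  "jaw": [-0.6,-0.6,-0.6],
  "grip_force": 6
}}

```text
time: 11.75
position: [0.6432, -0.1693, 0.0968]
tool_rot: [2.121, 2.317, 0.0]
ft_force: [0.9, 0.4, -1.3]
grip_width: 0.387
```

Request:
{"name": "move_arm", "arguments": {
  "dp": [
    [0,0,0.1],
    [0,0,0.2],
    [0,0,0.2]
  ],
  "turn": [0,0,0],
  "jaw": [-0.6,-0.6,-0.6]
}}

```text
time: 12.05
position: [0.6431, -0.1692, 0.0906]
tool_rot: [-2.121, -2.317, -0.0]
ft_force: [-0.3, 0.6, -1.3]
grip_width: 0.392
```

Request:
{"name": "move_arm", "arguments": {
  "dp": [
    [0,0,0.1],
    [0,0,0.15],
    [0,0,0.15]
  ],
  "turn": [0,0,0],
  "jaw": [-0.6,-0.6,-0.6]
}}

```text
time: 12.35
position: [0.643, -0.1696, 0.0861]
tool_rot: [-2.122, -2.317, 0.0]
ft_force: [0.4, 0.1, -0.6]
grip_width: 0.389
```

Request:
{"name": "move_arm", "arguments": {
  "dp": [
    [0,0,0.08],
    [0,0,0.15],
    [0,0,0.15]
  ],
  "turn": [0,0,0],
  "jaw": [-0.6,-0.6,-0.6]
}}

```text
time: 12.65
position: [0.6429, -0.1698, 0.0815]
tool_rot: [-2.122, -2.316, 0.001]
ft_force: [0.4, -0.0, -1.5]
grip_width: 0.39
```

Request:
{"name": "move_arm", "arguments": {
  "dp": [
    [0,0,0.08],
    [0,0,0.15],
    [0,0,0.15]
  ],
  "turn": [0,0,0],
  "jaw": [-0.6,-0.6,-0.6]
}}

```text
time: 12.95
position: [0.6431, -0.1703, 0.079]
tool_rot: [2.122, 2.316, 0.0]
ft_force: [-2.7, 0.8, 7.9]
grip_width: 0.394
```

```bash
python3 - <<'E'
from h import *
s=ctrl.get_state(); print(s['time'],s['position'],s['ft_force']); save('scene','s3.png')
im=cv2.imread('pics/s3.png')[100:260,180:340]; cv2.imwrite('pics/s3c.png',cv2.resize(im,None,fx=3.5,fy=3.5,interpolation=cv2.INTER_CUBIC))
E
```

```text
12.95 [ 0.6430669  -0.17028523  0.0790114 ] [-2.72531933  0.80165684  7.90986843]
```

Request:
{"name": "move_arm", "arguments": {
  "dp": [
    [0,0,0.07],
    [0,0,0.14],
    [0,0,0.14]
  ],
  "turn": [0,0,0],
  "jaw": [-0.6,-0.6,-0.6],
  "grip_force": 4
}}

```text
time: 13.3
position: [0.6433, -0.1718, 0.0785]
tool_rot: [2.122, 2.314, 0.001]
ft_force: [-9.4, 1.2, 24.5]
grip_width: 0.386
```

```bash
python3 - <<'E'
from h import *
s=ctrl.get_state(); print(s['position'],s['ft_force'],s['torque']); save('wrist','w4.png')
E
```

```text
[ 0.64331244 -0.17178453  0.07849577] [-9.39373813  1.20895571 24.45462587] [-0.13389216  2.25417995 -0.03777369]
```

View pics/w4.png

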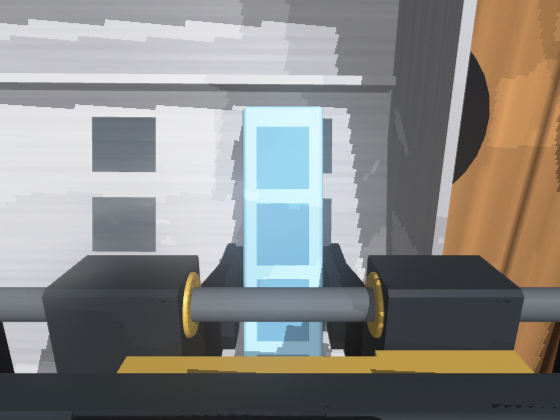

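Request:
{"name": "move_arm", "arguments": {
  "dp": [
    [0,0,-0.1],
    [0,0,-0.17],
    [0,0,-0.17],
    [0,0,-0.17],
    [0,0,-0.17]
  ],
  "turn": [0,0,0,0,0],
  "jaw": [-0.6,-0.6,0.1,0.1,0.1]
}}

```text
time: 13.85
position: [0.6438, -0.169, 0.0784]
tool_rot: [2.121, 2.317, 0.002]
ft_force: [1.4, 1.2, 3.2]
grip_width: 0.529
```

Request:
{"name": "move_arm", "arguments": {
  "dp": [
    [0,0,-0.3],
    [0,0,-1.2],
    [0,0,-2.5],
    [0,0,-4.0],
    [0,0,-5.0]
  ],
  "turn": [0,0,0,0,0],
  "jaw": [0.1,0.1,0.1,0.1,0.1]
}}

```text
time: 14.35
position: [0.6433, -0.1702, 0.2316]
tool_rot: [2.121, 2.315, 0.001]
ft_force: [0.4, 0.3, 0.6]
grip_width: 0.553
```

```bash
python3 - <<'E'
from h import *
s=ctrl.get_state(); print(s['time'],s['position'],s['ft_force']); save('wrist','w5.png')
E
```

```text
14.35 [ 0.64326025 -0.17020573  0.23158434] [0.3928124  0.32890577 0.55708607]
```

View pics/w5.png

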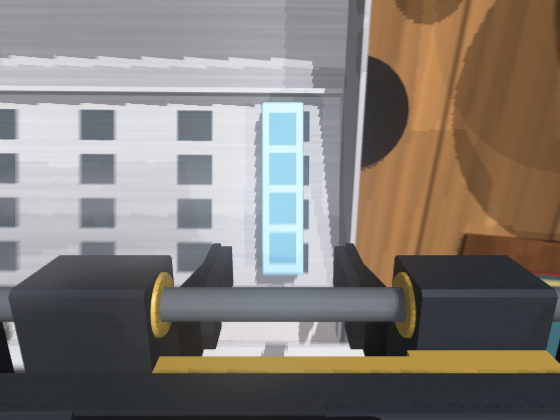

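```bash
python3 d.py b top
```

```text
14.4 [ 0.6454 -0.1709  0.2368] [1.5 0.4 3.3] 95.01
top px [337. 179.] c 650 -147 size 36 84 yaw 96.3
top px [226. 222.] c 520 206 size 132 28 yaw 89.2
top px [165. 250.] c 433 398 size 138 30 yaw 84.0
top px [217. 255.] c 417 240 size 135 28 yaw 89.2
```

Request:
{"name": "move_arm", "arguments": {
  "dp": [
    [1.287,-0.3,0],
    [2.574,-0.6,0],
    [3.86,-0.9,0],
    [5.15,-1.2,0],
    [6.435,-1.5,0]
  ],
  "turn": [0,0,0,0,0],
  "jaw": [0.38,0.38,0.38,0.38,0.38]
}}

```text
time: 14.95
position: [0.5798, 0.02, 0.2273]
tool_rot: [-2.121, -2.316, 0.003]
ft_force: [0.7, 0.0, 0.5]
grip_width: 0.686
```

Request:
{"name": "move_arm", "arguments": {
  "dp": [
    [1.287,-0.3,0],
    [2.574,-0.6,0],
    [3.86,-0.9,0],
    [5.15,-1.2,0],
    [6.435,-1.5,0]
  ],
  "turn": [0,0,0,0.5,1.16],
  "jaw": [0.38,0.38,0.38,0.38,0.38]
}}

```text
time: 15.45
position: [0.5182, 0.2081, 0.2274]
tool_rot: [-2.239, -2.204, 0.003]
ft_force: [0.0, -0.5, -0.1]
grip_width: 0.685
```

Request:
{"name": "move_arm", "arguments": {
  "dp": [
    [0,0,0.8],
    [0,0,2.2],
    [0,0,3.7],
    [0,0,5.2],
    [0,0,6.5]
  ],
  "turn": [0,0,0,0,0],
  "jaw": [0.38,0.38,0.38,0.38,0.38]
}}

```text
time: 15.95
position: [0.5178, 0.2063, 0.0303]
tool_rot: [-2.236, -2.206, 0.005]
ft_force: [0.4, -0.1, -0.1]
grip_width: 0.688
```

Request:
{"name": "move_arm", "arguments": {
  "dp": [
    [0,0,0.5],
    [0,0,0.9],
    [0,0,1.03],
    [0,0,1.03],
    [0,0,1.03]
  ],
  "turn": [0,0,0,0,0],
  "jaw": [0.38,0.38,0.38,0.38,-0.6],
  "grip_force": 12
}}

```text
time: 16.45
position: [0.5209, 0.2078, 0.004]
tool_rot: [2.236, 2.206, 0.005]
ft_force: [-0.0, 0.5, 0.5]
grip_width: 0.654
```

Request:
{"name": "move_arm", "arguments": {
  "dp": [
    [0,0,0],
    [0,0,0],
    [0,0,0],
    [0,0,0],
    [0,0,0]
  ],
  "turn": [0,0,0,0,0],
  "jaw": [-0.6,-0.6,-0.6,-0.6,-0.6]
}}

```text
time: 16.95
position: [0.5199, 0.2074, 0.0029]
tool_rot: [2.236, 2.206, 0.001]
ft_force: [-0.1, -1.0, 3.4]
grip_width: 0.391
```

Request:
{"name": "move_arm", "arguments": {
  "dp": [
    [0,0,-0.7],
    [0,0,-2.0],
    [0,0,-3.5],
    [0,0,-5.0],
    [0,0,-6.4]
  ],
  "turn": [0,0,0,0,0],
  "jaw": [-0.6,-0.6,-0.6,-0.6,-0.6]
}}

```text
time: 17.45
position: [0.5192, 0.207, 0.196]
tool_rot: [2.236, 2.206, 0.0]
ft_force: [1.6, 0.4, -1.4]
grip_width: 0.391
```

Request:
{"name": "move_arm", "arguments": {
  "dp": [
    [-1.274,0.197,0],
    [-2.548,0.394,0],
    [-3.82,0.59,0],
    [-5.1,0.79,0],
    [-6.37,0.985,0]
  ],
  "turn": [0,0,0,0,0],
  "jaw": [-0.6,-0.6,-0.6,-0.6,-0.6]
}}

```text
time: 17.95
position: [0.5462, 0.0141, 0.194]
tool_rot: [-2.236, -2.206, 0.0]
ft_force: [0.6, 0.3, -0.6]
grip_width: 0.394
```

Request:
{"name": "move_arm", "arguments": {
  "dp": [
    [-1.274,0.197,0],
    [-2.548,0.394,0],
    [-3.82,0.59,0],
    [-5.1,0.79,0],
    [-6.37,0.985,0]
  ],
  "turn": [0,0,0,-0.5,-1.16],
  "jaw": [-0.6,-0.6,-0.6,-0.6,-0.6]
}}

```text
time: 18.45
position: [0.5732, -0.1771, 0.1938]
tool_rot: [-2.119, -2.319, 0.0]
ft_force: [0.1, 0.4, -1.7]
grip_width: 0.387
```

Request:
{"name": "move_arm", "arguments": {
  "dp": [
    [0,0,0.7],
    [0,0,1.7],
    [0,0,2.6],
    [0,0,3.0],
    [0,0,3.0]
  ],
  "turn": [0,0,0,0,0],
  "jaw": [-0.6,-0.6,-0.6,-0.6,-0.6]
}}

```text
time: 18.95
position: [0.5719, -0.1752, 0.1022]
tool_rot: [-2.119, -2.314, 0.004]
ft_force: [-0.3, 0.0, -1.6]
grip_width: 0.393
```

Request:
{"name": "move_arm", "arguments": {
  "dp": [
    [0,0,0.2],
    [0,0,0.4],
    [0,0,0.6],
    [0,0,0.75],
    [0,0,0.85]
  ],
  "turn": [0,0,0,0,0],
  "jaw": [-0.6,-0.6,-0.6,-0.6,-0.6],
  "grip_force": 5
}}

```text
time: 19.45
position: [0.5738, -0.1758, 0.079]
tool_rot: [2.121, 2.317, 0.001]
ft_force: [-2.7, 0.4, 7.6]
grip_width: 0.392
```

Request:
{"name": "move_arm", "arguments": {
  "dp": [
    [0,0,0.07],
    [0,0,0.12],
    [0,0,0.12]
  ],
  "turn": [0,0,0],
  "jaw": [-0.6,-0.6,-0.6]
}}

```text
time: 19.75
position: [0.574, -0.1763, 0.0783]
tool_rot: [2.122, 2.316, 0.002]
ft_force: [-5.5, 2.4, 15.5]
grip_width: 0.39
```

Request:
{"name": "move_arm", "arguments": {
  "dp": [
    [0,0,-0.08],
    [0,0,-0.14],
    [0,0,-0.14],
    [0,0,-0.14],
    [0,0,-0.14]
  ],
  "turn": [0,0,0,0,0],
  "jaw": [-0.6,-0.6,0.1,0.1,0.1]
}}

```text
time: 20.25
position: [0.5735, -0.1758, 0.0792]
tool_rot: [-2.122, -2.317, 0.0]
ft_force: [-0.9, 0.5, -0.3]
grip_width: 0.529
```

Request:
{"name": "move_arm", "arguments": {
  "dp": [
    [0,0,-0.3],
    [0,0,-1.2],
    [0,0,-2.5],
    [0,0,-4.0],
    [0,0,-5.0]
  ],
  "turn": [0,0,0,0,0],
  "jaw": [0.1,0.1,0.1,0.1,0.1]
}}

```text
time: 20.75
position: [0.5744, -0.1764, 0.2335]
tool_rot: [2.12, 2.314, 0.003]
ft_force: [0.3, -0.1, -0.2]
grip_width: 0.549
```

```bash
python3 d.py c top wrist
```

```text
20.75 [ 0.5744 -0.1764  0.2335] [ 0.3 -0.1 -0.2] 95.0
top px [336. 179.] c 649 -143 size 36 76 yaw 96.3
top px [340. 202.] c 575 -153 size 33 84 yaw 95.5
top px [165. 250.] c 433 398 size 138 30 yaw 84.2
top px [216. 255.] c 417 240 size 135 28 yaw 89.2
wrist px [278. 184.] c 572 -194 size 44 176 yaw 94.7
wrist px [360. 178.] c 656 -187 size 44 179 yaw 98.8
```

View pics/wrist_c.png

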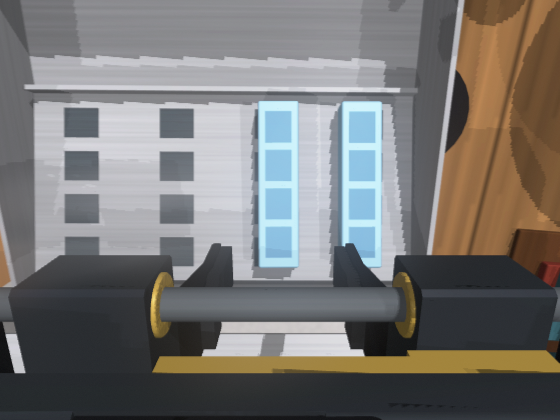

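Request:
{"name": "move_arm", "arguments": {
  "dp": [
    [1.428,-0.4,0],
    [2.856,-0.8,0],
    [4.284,-1.2,0],
    [5.712,-1.6,0],
    [7.14,-2.0,0]
  ],
  "turn": [0,0,0,0,0],
  "jaw": [0.38,0.38,0.38,0.38,0.38]
}}

```text
time: 21.35
position: [0.4938, 0.0337, 0.2293]
tool_rot: [-2.122, -2.317, -0.0]
ft_force: [0.7, 1.3, 0.1]
grip_width: 0.686
```

Request:
{"name": "move_arm", "arguments": {
  "dp": [
    [1.428,-0.4,0],
    [2.856,-0.8,0],
    [4.284,-1.2,0],
    [5.712,-1.6,0],
    [7.14,-2.0,0]
  ],
  "turn": [0,0,0,0.5,1.16],
  "jaw": [0.38,0.38,0.38,0.38,0.38]
}}

```text
time: 21.85
position: [0.4153, 0.2417, 0.2294]
tool_rot: [2.239, 2.204, 0.0]
ft_force: [0.9, 0.7, -0.7]
grip_width: 0.688
```

Request:
{"name": "move_arm", "arguments": {
  "dp": [
    [0,0,0.8],
    [0,0,2.2],
    [0,0,3.7],
    [0,0,5.2],
    [0,0,6.5]
  ],
  "turn": [0,0,0,0,0],
  "jaw": [0.38,0.38,0.38,0.38,0.38]
}}

```text
time: 22.35
position: [0.4155, 0.2398, 0.0323]
tool_rot: [-2.236, -2.206, 0.002]
ft_force: [0.6, 0.5, 0.0]
grip_width: 0.692
```

Request:
{"name": "move_arm", "arguments": {
  "dp": [
    [0,0,0.5],
    [0,0,0.9],
    [0,0,1.03],
    [0,0,1.03],
    [0,0,1.03]
  ],
  "turn": [0,0,0,0,0],
  "jaw": [0.38,0.38,0.38,0.38,-0.6],
  "grip_force": 12
}}

```text
time: 22.85
position: [0.4173, 0.241, 0.0046]
tool_rot: [2.236, 2.206, 0.003]
ft_force: [-1.1, 0.5, -0.1]
grip_width: 0.651
```

Request:
{"name": "move_arm", "arguments": {
  "dp": [
    [0,0,0],
    [0,0,0],
    [0,0,0],
    [0,0,0],
    [0,0,0]
  ],
  "turn": [0,0,0,0,0],
  "jaw": [-0.6,-0.6,-0.6,-0.6,-0.6]
}}

```text
time: 23.35
position: [0.4166, 0.2406, 0.004]
tool_rot: [-2.236, -2.206, -0.001]
ft_force: [-1.4, -0.9, 3.7]
grip_width: 0.39
```

Request:
{"name": "move_arm", "arguments": {
  "dp": [
    [0,0,-0.7],
    [0,0,-2.0],
    [0,0,-3.5],
    [0,0,-5.0],
    [0,0,-6.4]
  ],
  "turn": [0,0,0,0,0],
  "jaw": [-0.6,-0.6,-0.6,-0.6,-0.6]
}}

```text
time: 23.85
position: [0.4162, 0.2402, 0.1973]
tool_rot: [2.236, 2.206, 0.001]
ft_force: [0.2, 0.0, -1.9]
grip_width: 0.39
```

Request:
{"name": "move_arm", "arguments": {
  "dp": [
    [-1.403,0.309,0],
    [-2.806,0.618,0],
    [-4.21,0.927,0],
    [-5.61,1.236,0],
    [-7.015,1.545,0]
  ],
  "turn": [0,0,0,0,0],
  "jaw": [-0.6,-0.6,-0.6,-0.6,-0.6]
}}

```text
time: 24.35
position: [0.4598, 0.0276, 0.1953]
tool_rot: [-2.236, -2.207, -0.0]
ft_force: [-0.0, 1.1, -1.3]
grip_width: 0.392
```

Request:
{"name": "move_arm", "arguments": {
  "dp": [
    [-1.403,0.309,0],
    [-2.806,0.618,0],
    [-4.21,0.927,0],
    [-5.61,1.236,0],
    [-7.015,1.545,0]
  ],
  "turn": [0,0,0,-0.5,-1.16],
  "jaw": [-0.6,-0.6,-0.6,-0.6,-0.6]
}}

```text
time: 24.85
position: [0.5033, -0.1833, 0.1953]
tool_rot: [-2.119, -2.319, -0.0]
ft_force: [1.5, -0.6, -0.5]
grip_width: 0.391
```

Request:
{"name": "move_arm", "arguments": {
  "dp": [
    [0,0,0.7],
    [0,0,1.7],
    [0,0,2.6],
    [0,0,3.0],
    [0,0,3.0]
  ],
  "turn": [0,0,0,0,0],
  "jaw": [-0.6,-0.6,-0.6,-0.6,-0.6]
}}

```text
time: 25.35
position: [0.5019, -0.1812, 0.1037]
tool_rot: [-2.12, -2.315, 0.004]
ft_force: [-0.6, -0.2, -1.1]
grip_width: 0.389
```

Request:
{"name": "move_arm", "arguments": {
  "dp": [
    [0,0,0.2],
    [0,0,0.4],
    [0,0,0.6],
    [0,0,0.75],
    [0,0,0.85]
  ],
  "turn": [0,0,0,0,0],
  "jaw": [-0.6,-0.6,-0.6,-0.6,-0.6],
  "grip_force": 5
}}

```text
time: 25.85
position: [0.5037, -0.1817, 0.0801]
tool_rot: [2.121, 2.317, 0.0]
ft_force: [-2.2, 0.7, 7.5]
grip_width: 0.391
```

Request:
{"name": "move_arm", "arguments": {
  "dp": [
    [0,0,0.07],
    [0,0,0.12],
    [0,0,0.12]
  ],
  "turn": [0,0,0],
  "jaw": [-0.6,-0.6,-0.6]
}}

```text
time: 26.15
position: [0.5039, -0.182, 0.0784]
tool_rot: [2.122, 2.316, 0.002]
ft_force: [-5.4, 1.2, 12.9]
grip_width: 0.388
```

Request:
{"name": "move_arm", "arguments": {
  "dp": [
    [0,0,-0.08],
    [0,0,-0.14],
    [0,0,-0.14],
    [0,0,-0.14],
    [0,0,-0.14]
  ],
  "turn": [0,0,0,0,0],
  "jaw": [-0.6,-0.6,0.1,0.1,0.1]
}}

```text
time: 26.65
position: [0.5034, -0.1817, 0.0805]
tool_rot: [-2.122, -2.317, 0.0]
ft_force: [0.2, 0.9, -0.1]
grip_width: 0.525
```

Request:
{"name": "move_arm", "arguments": {
  "dp": [
    [0,0,-0.3],
    [0,0,-1.2],
    [0,0,-2.5],
    [0,0,-4.0],
    [0,0,-5.0]
  ],
  "turn": [0,0,0,0,0],
  "jaw": [0.1,0.1,0.1,0.1,0.1]
}}

```text
time: 27.15
position: [0.5042, -0.1823, 0.2344]
tool_rot: [2.12, 2.314, 0.004]
ft_force: [-0.3, -0.3, 0.8]
grip_width: 0.55
```

```bash
python3 d.py e top wrist
```

```text
27.15 [ 0.5042 -0.1823  0.2344] [-0.3 -0.3  0.8] 95.0
top px [348. 178.] c 653 -180 size 37 149 yaw 96.8
top px [339. 202.] c 575 -153 size 33 82 yaw 95.5
top px [343. 226.] c 501 -160 size 33 82 yaw 96.3
top px [165. 250.] c 433 399 size 138 30 yaw 84.2
wrist px [361. 179.] c 587 -192 size 45 178 yaw 99.2
wrist px [444. 177.] c 670 -178 size 47 167 yaw 102.1
wrist px [278. 185.] c 502 -201 size 44 177 yaw 94.7
```

Request:
{"name": "move_arm", "arguments": {
  "dp": [
    [1.3,-0.045,0],
    [2.6,-0.09,0],
    [3.9,-0.135,0],
    [5.2,-0.18,0],
    [6.5,-0.22,0]
  ],
  "turn": [0,0,0,0,0],
  "jaw": [0.38,0.38,0.38,0.38,0.38]
}}

```text
time: 27.75
position: [0.479, 0.0133, 0.2303]
tool_rot: [-2.122, -2.316, 0.0]
ft_force: [0.3, -0.4, 0.1]
grip_width: 0.691
```

Request:
{"name": "move_arm", "arguments": {
  "dp": [
    [1.3,-0.045,0],
    [2.6,-0.09,0],
    [3.9,-0.135,0],
    [5.2,-0.18,0],
    [6.5,-0.22,0]
  ],
  "turn": [0,0,0,0,0],
  "jaw": [0.38,0.38,0.38,0.38,0.38]
}}

```text
time: 28.25
position: [0.4554, 0.2069, 0.2302]
tool_rot: [-2.122, -2.316, 0.001]
ft_force: [0.0, -0.2, 0.2]
grip_width: 0.689
```

Request:
{"name": "move_arm", "arguments": {
  "dp": [
    [1.3,-0.045,0],
    [2.6,-0.09,0],
    [3.9,-0.135,0],
    [5.2,-0.18,0],
    [6.5,-0.22,0]
  ],
  "turn": [0,0,0.5,1.3,2.16],
  "jaw": [0.38,0.38,0.38,0.38,0.38]
}}

```text
time: 28.75
position: [0.4319, 0.4005, 0.23]
tool_rot: [2.334, 2.103, -0.001]
ft_force: [0.5, -0.7, 0.8]
grip_width: 0.683
```

Request:
{"name": "move_arm", "arguments": {
  "dp": [
    [0,0,0.8],
    [0,0,2.2],
    [0,0,3.7],
    [0,0,5.2],
    [0,0,6.3]
  ],
  "turn": [0,0,0,0,0],
  "jaw": [0.38,0.38,0.38,0.38,0.38]
}}

```text
time: 29.25
position: [0.4309, 0.3977, 0.0381]
tool_rot: [2.33, 2.107, -0.006]
ft_force: [0.6, 0.3, 0.5]
grip_width: 0.692
```

Request:
{"name": "move_arm", "arguments": {
  "dp": [
    [0,0,0.5],
    [0,0,0.9],
    [0,0,1.05],
    [0,0,1.05],
    [0,0,1.05]
  ],
  "turn": [0,0,0,0,0],
  "jaw": [0.38,0.38,0.38,0.38,-0.6],
  "grip_force": 12
}}

```text
time: 29.75
position: [0.4334, 0.4003, 0.0117]
tool_rot: [-2.33, -2.107, -0.004]
ft_force: [0.7, -0.1, 0.2]
grip_width: 0.653
```

Request:
{"name": "move_arm", "arguments": {
  "dp": [
    [0,0,0],
    [0,0,0],
    [0,0,0],
    [0,0,0],
    [0,0,0]
  ],
  "turn": [0,0,0,0,0],
  "jaw": [-0.6,-0.6,-0.6,-0.6,-0.6]
}}

```text
time: 30.25
position: [0.4327, 0.3996, 0.0107]
tool_rot: [-2.33, -2.107, -0.001]
ft_force: [-0.5, -0.3, 3.4]
grip_width: 0.385
```

Request:
{"name": "move_arm", "arguments": {
  "dp": [
    [0,0,-0.7],
    [0,0,-2.0],
    [0,0,-3.5],
    [0,0,-5.0],
    [0,0,-6.4]
  ],
  "turn": [0,0,0,0,0],
  "jaw": [-0.6,-0.6,-0.6,-0.6,-0.6]
}}

```text
time: 30.75
position: [0.4322, 0.399, 0.2038]
tool_rot: [2.33, 2.107, -0.0]
ft_force: [0.8, 0.4, -1.0]
grip_width: 0.393
```

Request:
{"name": "move_arm", "arguments": {
  "dp": [
    [-1.298,0.132,0],
    [-2.596,0.264,0],
    [-3.894,0.396,0],
    [-5.19,0.528,0],
    [-6.49,0.66,0]
  ],
  "turn": [0,0,0,0,0],
  "jaw": [-0.6,-0.6,-0.6,-0.6,-0.6]
}}

```text
time: 31.25
position: [0.4321, 0.2018, 0.2017]
tool_rot: [-2.33, -2.107, 0.001]
ft_force: [1.7, 0.7, -0.1]
grip_width: 0.39
```

Request:
{"name": "move_arm", "arguments": {
  "dp": [
    [-1.298,0.132,0],
    [-2.596,0.264,0],
    [-3.894,0.396,0],
    [-5.19,0.528,0],
    [-6.49,0.66,0]
  ],
  "turn": [0,0,0,0,0],
  "jaw": [-0.6,-0.6,-0.6,-0.6,-0.6]
}}

```text
time: 31.75
position: [0.4321, 0.0063, 0.2018]
tool_rot: [-2.33, -2.107, -0.0]
ft_force: [0.4, 0.3, -1.0]
grip_width: 0.391
```

Request:
{"name": "move_arm", "arguments": {
  "dp": [
    [-1.298,0.132,0],
    [-2.596,0.264,0],
    [-3.894,0.396,0],
    [-5.19,0.528,0],
    [-6.49,0.66,0]
  ],
  "turn": [0,0,-0.5,-1.3,-2.16],
  "jaw": [-0.6,-0.6,-0.6,-0.6,-0.6]
}}

```text
time: 32.25
position: [0.4322, -0.1892, 0.2019]
tool_rot: [-2.118, -2.32, -0.001]
ft_force: [0.9, -0.6, -1.1]
grip_width: 0.392
```

Request:
{"name": "move_arm", "arguments": {
  "dp": [
    [0,0,0.7],
    [0,0,1.7],
    [0,0,2.6],
    [0,0,3.0],
    [0,0,3.0]
  ],
  "turn": [0,0,0,0,0],
  "jaw": [-0.6,-0.6,-0.6,-0.6,-0.6]
}}

```text
time: 32.75
position: [0.4313, -0.1873, 0.1106]
tool_rot: [-2.12, -2.314, 0.004]
ft_force: [0.7, 0.1, -1.7]
grip_width: 0.388
```

Request:
{"name": "move_arm", "arguments": {
  "dp": [
    [0,0,0.2],
    [0,0,0.4],
    [0,0,0.6],
    [0,0,0.7],
    [0,0,0.8]
  ],
  "turn": [0,0,0,0,0],
  "jaw": [-0.6,-0.6,-0.6,-0.6,-0.6],
  "grip_force": 5
}}

```text
time: 33.25
position: [0.4331, -0.1877, 0.0881]
tool_rot: [2.121, 2.317, 0.001]
ft_force: [0.3, 1.3, -0.8]
grip_width: 0.39
```

Request:
{"name": "move_arm", "arguments": {
  "dp": [
    [0,0,0.07],
    [0,0,0.13],
    [0,0,0.13]
  ],
  "turn": [0,0,0],
  "jaw": [-0.6,-0.6,-0.6]
}}

```text
time: 33.55
position: [0.4331, -0.1882, 0.0849]
tool_rot: [2.122, 2.316, 0.0]
ft_force: [-1.3, 0.3, 4.2]
grip_width: 0.388
```

Request:
{"name": "move_arm", "arguments": {
  "dp": [
    [0,0,0.06],
    [0,0,0.06],
    [0,0,0],
    [0,0,0],
    [0,0,0]
  ],
  "turn": [0,0,0,0,0],
  "jaw": [-0.6,-0.6,0.1,0.1,0.1]
}}

```text
time: 34.05
position: [0.4329, -0.1877, 0.0842]
tool_rot: [2.122, 2.317, 0.0]
ft_force: [-1.5, -0.3, 0.2]
grip_width: 0.528
```

Request:
{"name": "move_arm", "arguments": {
  "dp": [
    [0,0,-0.3],
    [0,0,-1.2],
    [0,0,-2.5],
    [0,0,-4.0],
    [0,0,-5.0]
  ],
  "turn": [0,0,0,0,0],
  "jaw": [0.1,0.1,0.1,0.1,0.1]
}}

```text
time: 34.55
position: [0.4335, -0.1884, 0.2378]
tool_rot: [2.12, 2.314, 0.004]
ft_force: [0.5, 0.1, -0.1]
grip_width: 0.55
```

Request:
{"name": "move_arm", "arguments": {
  "dp": [
    [1.2,0.6,-0.6],
    [2.4,1.2,-1.2],
    [3.6,1.7,-1.8],
    [4.6,2.2,-2.4],
    [4.6,2.2,-2.4]
  ],
  "turn": [0,0,0,0,0],
  "jaw": [0.1,0.1,0.1,0.1,0.1]
}}

```text
time: 35.05
position: [0.4887, -0.0388, 0.3088]
tool_rot: [2.11, 2.324, 0.006]
ft_force: [0.0, -0.8, -0.5]
grip_width: 0.549
```

```bash
python3 d.py f top wrist; python3 - <<'E'
import cv2,numpy as np
a=cv2.imread('pics/wrist_f.png'); b=cv2.resize(cv2.imread('pics/top_f.png')[130:300,150:420],None,fx=2.07,fy=2.07)
o=np.zeros((600,800,3),np.uint8); o[:300,:400]=cv2.resize(a,(400,300)); o[300-0:300+300,:477]=cv2.resize(b,(477,300)); cv2.imwrite('pics/combo_f.png',o)
E
```

```text
35.05 [ 0.4887 -0.0388  0.3088] [ 0.  -0.8 -0.5] 95.52
top px [348. 178.] c 653 -179 size 36 149 yaw 96.6
top px [362. 200.] c 581 -214 size 34 91 yaw 96.3
top px [366. 223.] c 508 -233 size 34 66 yaw 95.5
top px [367. 247.] c 434 -236 size 35 74 yaw 94.9
wrist px [226. 249.] c 417 -179 size 41 77 yaw 93.2
wrist px [284. 260.] c 498 -173 size 39 77 yaw 95.1
wrist px [343. 245.] c 578 -163 size 40 76 yaw 97.1
wrist px [404. 247.] c 657 -156 size 44 75 yaw 99.7
wrist px [284. 338.] c 508 -290 size 42 55 yaw 95.1
wrist px [226. 340.] c 422 -298 size 44 55 yaw 93.2
wrist px [342. 341.] c 594 -283 size 41 56 yaw 98.8
```

View pics/combo_f.png

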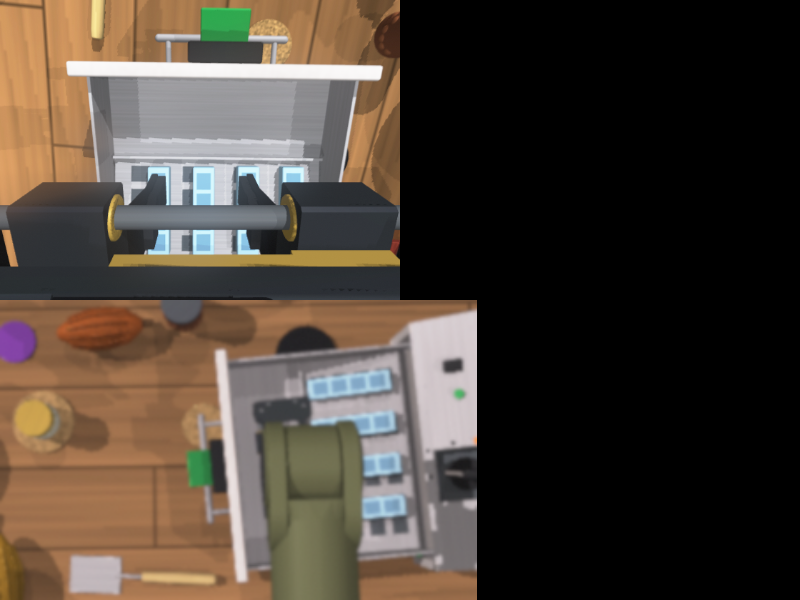

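Request:
{"name": "move_arm", "arguments": {
  "dp": [
    [1.3,0.3,0],
    [2.6,0.6,0.5],
    [3.95,0.8,1.2],
    [3.95,0.8,2.6],
    [3.95,0.8,4.1]
  ],
  "turn": [0,0,0,0,0],
  "jaw": [-1,-1,-1,-1,-1]
}}

```text
time: 35.65
position: [0.5003, 0.0755, 0.1825]
tool_rot: [2.12, 2.316, 0.002]
ft_force: [0.2, -0.4, 0.1]
grip_width: 0.186
```

Request:
{"name": "move_arm", "arguments": {
  "dp": [
    [0,0,0.6],
    [0,0,1.2],
    [0,0,1.6],
    [0,0,1.6],
    [0,0,1.6]
  ],
  "turn": [0,0,0,0,0],
  "jaw": [-1,-1,-1,-1,-1]
}}

```text
time: 36.15
position: [0.5002, 0.0745, 0.1356]
tool_rot: [2.124, 2.314, 0.001]
ft_force: [0.2, -0.8, -0.8]
grip_width: 0.005
```

```bash
python3 - <<'E'
from h import *
s=ctrl.get_state(); print(s['position'],s['ft_force']); save('wrist','w6.png')
for z in (.135,): print([unproj('wrist',p,z).round(4) for p in ((280,140),)])
E
```

```text
[0.50019314 0.07449311 0.13559225] [ 0.20255936 -0.78437619 -0.77464975]
[array([0.4919, 0.1318, 0.135 ])]
```

View pics/w6.png

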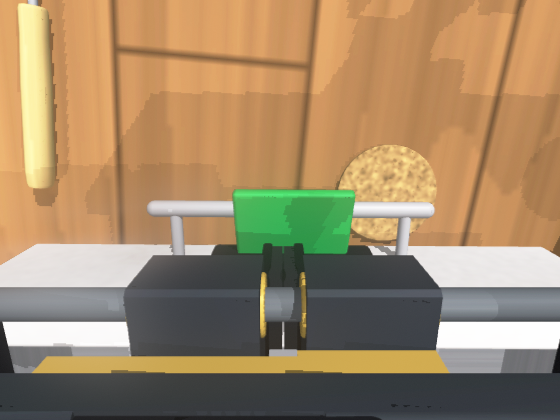

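Request:
{"name": "move_arm", "arguments": {
  "dp": [
    [0.25,0.06,0],
    [0.25,0.06,0],
    [0.25,0.06,0]
  ],
  "turn": [0,0,0],
  "jaw": [-1,-1,-1]
}}

```text
time: 36.5
position: [0.5011, 0.0836, 0.1352]
tool_rot: [2.121, 2.318, -0.0]
ft_force: [0.4, -0.4, -0.1]
grip_width: 0.008
```

```bash
python3 - <<'E'
from h import *
s=ctrl.get_state(); print(s['position'],s['ft_force']); im=save('wrist','w7.png')
g=(im[...,1]>90)&(im[...,0]<70)&(im[...,2]<110); p=np.argwhere(g); r0,r1=p[:,0].min(),p[:,0].max(); c0,c1=p[:,1].min(),p[:,1].max(); print(r0,r1,c0,c1)
print(unproj('wrist',(c0,r0),.1247),unproj('wrist',(c1,r0),.1247),unproj('wrist',((c0+c1)/2,r1),.111))
E
```

```text
[0.50110322 0.08363059 0.13523346] [ 0.42585402 -0.44010844 -0.08484125]
208 268 233 347
[0.47286131 0.10503768 0.1247    ] [0.5276927  0.10986545 0.1247    ] [0.50407103 0.06938013 0.111     ]
```

Request:
{"name": "move_arm", "arguments": {
  "dp": [
    [0,0,0.3],
    [0,0,0.5],
    [0,0,0.65],
    [0,0,0.75],
    [0,0,0.75]
  ],
  "turn": [0,0,0,0,0],
  "jaw": [-1,-1,-1,-1,-1],
  "grip_force": 20
}}

```text
time: 37.05
position: [0.5009, 0.084, 0.1127]
tool_rot: [-2.121, -2.317, -0.001]
ft_force: [-2.3, 2.3, 5.3]
grip_width: 0.004
```

Request:
{"name": "move_arm", "arguments": {
  "dp": [
    [0,0,0.1],
    [0,0,0.15],
    [0,0,0.15]
  ],
  "turn": [0,0,0],
  "jaw": [-1,-1,-1]
}}

```text
time: 37.35
position: [0.5011, 0.0841, 0.111]
tool_rot: [-2.12, -2.316, -0.002]
ft_force: [-9.0, 0.9, 21.7]
grip_width: 0.007
```

Request:
{"name": "move_arm", "arguments": {
  "dp": [
    [-0.1,0,0],
    [-0.25,0,0],
    [-0.45,0,0],
    [-0.7,0,0],
    [-1.0,0,0]
  ],
  "turn": [0,0,0,0,0],
  "jaw": [-1,-1,-1,-1,-1]
}}

```text
time: 37.85
position: [0.5034, 0.0549, 0.111]
tool_rot: [-2.118, -2.316, -0.003]
ft_force: [-10.5, 2.3, 22.0]
grip_width: 0.003
```

```bash
python3 - <<'E'
from h import *
s=ctrl.get_state(); print(s['position'],s['ft_force']); im=save('wrist','w8.png')
g=(im[...,1]>90)&(im[...,0]<70)&(im[...,2]<110); p=np.argwhere(g); r0,r1=p[:,0].min(),p[:,0].max(); c0,c1=p[:,1].min(),p[:,1].max(); print(r0,r1,c0,c1)
print(unproj('wrist',((c0+c1)/2,r0),.111),unproj('wrist',((c0+c1)/2,r1),.111))
E
```

```text
[0.50339937 0.05492711 0.11104221] [-10.46533133   2.30110766  22.04836812]
214 268 228 353
[0.50289387 0.07613341 0.111     ] [0.50536398 0.04934231 0.111     ]
```

Request:
{"name": "move_arm", "arguments": {
  "dp": [
    [-0.6,0,0],
    [-1.3,0,0],
    [-2.0,0,0],
    [-2.7,0,0],
    [-3.4,0,0]
  ],
  "turn": [0,0,0,0,0],
  "jaw": [-1,-1,-1,-1,-1]
}}

```text
time: 38.4
position: [0.5117, -0.0481, 0.111]
tool_rot: [-2.119, -2.314, -0.0]
ft_force: [-11.4, 2.5, 25.0]
grip_width: 0.007
```

Request:
{"name": "move_arm", "arguments": {
  "dp": [
    [-0.7,0,0],
    [-1.4,0,0],
    [-2.1,0,0],
    [-2.8,0,0],
    [-3.4,0,0]
  ],
  "turn": [0,0,0,0,0],
  "jaw": [-1,-1,-1,-1,-1]
}}

```text
time: 38.9
position: [0.5199, -0.1519, 0.111]
tool_rot: [-2.121, -2.313, 0.002]
ft_force: [-11.4, 2.9, 25.1]
grip_width: 0.004
```

Request:
{"name": "move_arm", "arguments": {
  "dp": [
    [-0.5,0,0],
    [-1.0,0,0],
    [-1.4,0,0],
    [-1.7,0,0],
    [-1.9,0,0]
  ],
  "turn": [0,0,0,0,0],
  "jaw": [-1,-1,-1,-1,-1]
}}

```text
time: 39.4
position: [0.5245, -0.2098, 0.111]
tool_rot: [-2.124, -2.313, 0.004]
ft_force: [-11.8, 0.5, 24.2]
grip_width: -0.0
```

Request:
{"name": "move_arm", "arguments": {
  "dp": [
    [-0.15,0,0],
    [-0.3,0,0],
    [-0.3,0,0]
  ],
  "turn": [0,0,0],
  "jaw": [-1,-1,-1]
}}

```text
time: 39.7
position: [0.5248, -0.2125, 0.111]
tool_rot: [-2.114, -2.309, -0.003]
ft_force: [-15.2, 11.1, 30.1]
grip_width: 0.007
```

Request:
{"name": "move_arm", "arguments": {
  "dp": [
    [-0.1,0,0],
    [-0.2,0,0],
    [-0.2,0,0]
  ],
  "turn": [0,0,0],
  "jaw": [-1,-1,-1]
}}

```text
time: 40.0
position: [0.5271, -0.2157, 0.111]
tool_rot: [-2.112, -2.312, -0.009]
ft_force: [-11.3, 14.6, 29.7]
grip_width: 0.005
```

Request:
{"name": "move_arm", "arguments": {
  "dp": [
    [-0.1,0,0],
    [-0.1,0,0],
    [-0.1,0,0]
  ],
  "turn": [0,0,0],
  "jaw": [-1,-1,-1]
}}

```text
time: 40.3
position: [0.5274, -0.2162, 0.111]
tool_rot: [-2.108, -2.311, -0.012]
ft_force: [-13.4, 20.2, 31.8]
grip_width: 0.006
```

Request:
{"name": "move_arm", "arguments": {
  "dp": [
    [0.2,0,-0.1],
    [0.35,0,-0.3],
    [0.35,0,-0.45],
    [0.35,0,-0.45]
  ],
  "turn": [0,0,0,0],
  "jaw": [-1,-1,-1,-1]
}}

```text
time: 40.7
position: [0.5274, -0.2143, 0.1219]
tool_rot: [2.122, 2.316, 0.0]
ft_force: [-0.5, 0.1, 0.2]
grip_width: 0.007
```

Request:
{"name": "move_arm", "arguments": {
  "dp": [
    [-0.15,0,0],
    [-0.3,0,0],
    [-0.45,0,0],
    [-0.45,0,0]
  ],
  "turn": [0,0,0,0],
  "jaw": [-1,-1,-1,-1]
}}

```text
time: 41.1
position: [0.5276, -0.2166, 0.1213]
tool_rot: [-2.104, -2.309, -0.014]
ft_force: [-8.1, 22.5, 16.9]
grip_width: 0.006
```

Request:
{"name": "move_arm", "arguments": {
  "dp": [
    [-0.1,0,0],
    [-0.2,0,0],
    [-0.2,0,0]
  ],
  "turn": [0,0,0],
  "jaw": [-1,-1,-1]
}}

```text
time: 41.4
position: [0.5276, -0.2167, 0.1213]
tool_rot: [-2.095, -2.306, -0.02]
ft_force: [-11.5, 32.9, 23.8]
grip_width: 0.004
```

Request:
{"name": "move_arm", "arguments": {
  "dp": [
    [-0.1,0,0],
    [-0.2,0,0],
    [-0.2,0,0]
  ],
  "turn": [0,0,0],
  "jaw": [-1,-1,-1]
}}

```text
time: 41.7
position: [0.5276, -0.2168, 0.1214]
tool_rot: [-2.085, -2.303, -0.027]
ft_force: [-16.4, 44.2, 30.3]
grip_width: 0.004
```

Request:
{"name": "move_arm", "arguments": {
  "dp": [
    [0.8,0,0],
    [1.6,0,-0.3],
    [1.6,0,-1.8],
    [1.6,0,-3.3],
    [1.6,0,-4.8]
  ],
  "turn": [0,0,0,0,0],
  "jaw": [-1,-1,-1,-1,-1]
}}

```text
time: 42.2
position: [0.5247, -0.192, 0.2666]
tool_rot: [-2.122, -2.316, 0.002]
ft_force: [0.5, 0.3, 0.1]
grip_width: 0.007
```

Request:
{"name": "move_arm", "arguments": {
  "dp": [
    [-0.3,-0.2,-1.4],
    [-1.3,-0.6,-2.4],
    [-2.6,-1.0,-3.0],
    [-4.0,-1.5,-3.2],
    [-5.3,-1.8,-3.2]
  ],
  "turn": [0,0,0,0,0],
  "jaw": [-1,-1,-1,-1,-1]
}}

```text
time: 42.7
position: [0.4845, -0.3578, 0.363]
tool_rot: [2.121, 2.314, -0.0]
ft_force: [0.5, -1.2, 0.4]
grip_width: 0.007
```

```bash
python3 - <<'E'
from h import *
s=ctrl.get_state(); print(s['time'],s['position'],s['ft_force'],s['joint_positions'].round(2)); save('wrist','w9.png'); print(proj('wrist',(.485,-.326,.2)))
E
```

```text
42.7 [ 0.48452354 -0.35776892  0.36300498] [ 0.50348815 -1.23903295  0.3607085 ] [-0.06  0.23  0.81  1.36 -0.17  1.62  0.81]
[294.2147764  140.75532068]
```

View pics/w9.png

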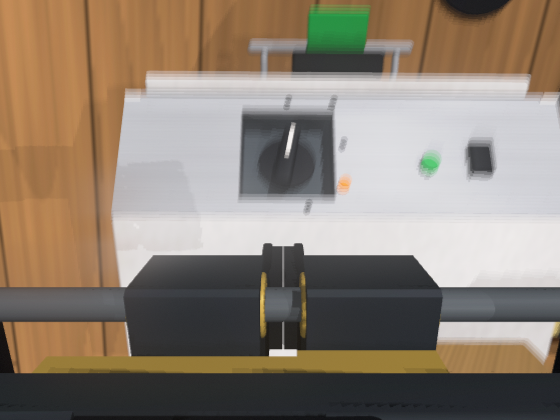

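```bash
cat > k.py <<'E'
from h import *
import sys
a=np.radians(5.0); xc=np.array([np.sin(a),-np.cos(a),0]); yc=np.array([np.cos(a),np.sin(a),0])
F=np.array([.5308,-.2697,.165]); t=np.radians(30); sl=xc*np.cos(t)+np.array([0,0,np.sin(t)]); nn=-xc*np.sin(t)+np.array([0,0,np.cos(t)])
C=F+sl*.058-yc*.05   # guess face point
def rect(c,im,off=0.,half=.065,s=.00025):
    n=int(2*half/s); src=[];dst=[]
    for u,v in [(-half,-half),(half,-half),(half,half),(-half,half)]:
        src.append(proj(c,C+yc*u+sl*v+nn*off)); dst.append([(u+half)/s,(v+half)/s])
    H=cv2.getPerspectiveTransform(np.float32(src),np.float32(dst)); return cv2.warpPerspective(im,H,(n,n))
if __name__=='__main__':
    s=ctrl.get_state(); print(s['time'],s['position'],s['joint_positions'].round(2))
    im=save(sys.argv[1],f'k_{sys.argv[2]}.png'); b=rect(sys.argv[1],im)
    g=cv2.cvtColor(b,cv2.COLOR_RGB2GRAY); m=(g<110).astype(np.uint8); m=cv2.morphologyEx(m,cv2.MORPH_CLOSE,np.ones((41,41)))
    m=cv2.morphologyEx(m,cv2.MORPH_OPEN,np.ones((61,61)))
    p=np.argwhere(m)[:,::-1].astype(np.float32); r=cv2.minAreaRect(p); print('recess mm rel C',(np.array(r[0])*.25-65).round(1),np.array(r[1])*.25,r[2])
    c=C+yc*(r[0][0]*.00025-.065)+sl*(r[0][1]*.00025-.065); print('face centre',c.round(4),'grip',(c-nn*.013).round(4),'tilt dirs',xc,yc)
    hsv=cv2.cvtColor(b,cv2.COLOR_RGB2HSV); o=(hsv[...,0]>5)&(hsv[...,0]<22)&(hsv[...,1]>130)&(hsv[...,2]>130); q=np.argwhere(o)[:,::-1]
    if len(q): print('orange mm',(q.mean(0)*.25-65).round(1),len(q))
    cv2.imwrite(f'pics/kr_{sys.argv[2]}.png',cv2.cvtColor(b,cv2.COLOR_RGB2BGR))
E
python3 k.py wrist a
```

```text
42.75 [ 0.48083428 -0.3650025   0.36166815] [-0.05  0.24  0.81  1.36 -0.16  1.61  0.82]
recess mm rel C [-0.8 -2.4] [82.89083099 82.35996246] 0.6437457203865051
face centre [ 0.4844 -0.3221  0.1928] grip [ 0.485  -0.3286  0.1816] tilt dirs [ 0.08715574 -0.9961947   0.        ] [0.9961947  0.08715574 0.        ]
orange mm [48.6 26.7] 1312
```

View pics/kr_a.png

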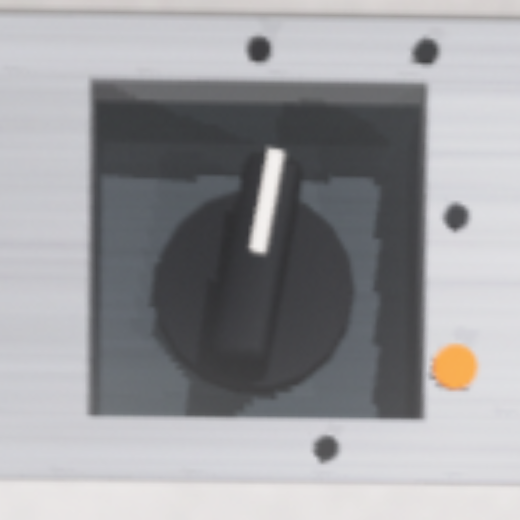

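Request:
{"name": "move_arm", "arguments": {
  "dp": [
    [1.28,0.25,0],
    [1.28,0.25,1.2],
    [1.28,0.25,2.6],
    [1.28,0.25,3.8],
    [1.28,0.25,4.6]
  ],
  "turn": [0,0,0.7,1.4,2.1],
  "jaw": [-0.31,-0.31,-0.31,-0.31,-0.31]
}}

```text
time: 43.3
position: [0.4884, -0.3146, 0.2202]
tool_rot: [-2.324, -2.108, 0.002]
ft_force: [0.2, 1.1, 0.0]
grip_width: 0.322
```

Request:
{"name": "move_arm", "arguments": {
  "dp": [
    [0,0,0],
    [0,0,0],
    [0,0,0]
  ],
  "turn": [0,0,0],
  "jaw": [-0.31,-0.31,-0.31]
}}

```text
time: 43.6
position: [0.4905, -0.3165, 0.2254]
tool_rot: [2.322, 2.112, 0.001]
ft_force: [0.4, 0.1, 0.9]
grip_width: 0.346
```

```bash
python3 - <<'E'
from h import *
s=ctrl.get_state(); print(s['position'],s['joint_positions'].round(2),s['grip_width'],np.degrees(2*np.arctan2(s['tool_rot'][1],s['tool_rot'][0]))); print(todp((.485,-.326,.1848)))
E
```

```text
[ 0.49045296 -0.31653053  0.22540757] [-0.16  0.22  0.79  1.65 -0.16  1.34  0.57] 0.34574087610305493 84.58905220443694
[-0.33 -0.15  1.35]
```

Request:
{"name": "move_arm", "arguments": {
  "dp": [
    [-0.33,-0.15,0],
    [-0.33,-0.15,0.4],
    [-0.33,-0.15,0.8],
    [-0.33,-0.15,1.1],
    [-0.33,-0.15,1.35]
  ],
  "turn": [0,0,0,0,0],
  "jaw": [-0.31,-0.31,-0.31,-0.31,-0.31]
}}

```text
time: 44.1
position: [0.4838, -0.3247, 0.1818]
tool_rot: [-2.323, -2.112, 0.001]
ft_force: [0.4, 0.3, 0.1]
grip_width: 0.342
```

Request:
{"name": "move_arm", "arguments": {
  "dp": [
    [0,0,0],
    [0,0,0],
    [0,0,0],
    [0,0,0],
    [0,0,0]
  ],
  "turn": [0,0,0,0,0],
  "jaw": [-0.7,-0.7,-0.7,-0.7,-0.7],
  "grip_force": 8
}}

```text
time: 44.6
position: [0.4871, -0.3253, 0.1839]
tool_rot: [2.319, 2.111, 0.005]
ft_force: [6.6, -2.6, -5.2]
grip_width: 0.176
```

Request:
{"name": "move_arm", "arguments": {
  "dp": [
    [0,0.08,0],
    [0,0.08,0],
    [0,0.08,0],
    [0,0.08,0],
    [0,0.08,0]
  ],
  "turn": [0.5,1.5,2.5,3.5,4.5],
  "jaw": [-0.7,-0.7,-0.7,-0.7,-0.7]
}}

```text
time: 45.1
position: [0.4886, -0.3249, 0.1845]
tool_rot: [2.692, 1.615, 0.005]
ft_force: [1.6, 1.0, 2.4]
grip_width: 0.19
```

Request:
{"name": "move_arm", "arguments": {
  "dp": [
    [0,0,0],
    [0,0,0],
    [0,0,0],
    [0,0,0],
    [0,0,0]
  ],
  "turn": [1,2,3,4,4.5],
  "jaw": [-0.7,-0.7,-0.7,-0.7,-0.7]
}}

```text
time: 45.6
position: [0.4899, -0.3255, 0.1853]
tool_rot: [2.953, 1.06, 0.009]
ft_force: [3.6, -0.2, 2.6]
grip_width: 0.197
```

Request:
{"name": "move_arm", "arguments": {
  "dp": [
    [0,0,0],
    [0,0,0],
    [0,0,0],
    [0,0,0],
    [0,0,0]
  ],
  "turn": [0.8,1.6,2.4,3.2,4.0],
  "jaw": [-0.7,-0.7,-0.7,-0.7,-0.7]
}}

```text
time: 46.1
position: [0.4903, -0.3266, 0.1859]
tool_rot: [3.091, 0.53, 0.012]
ft_force: [4.9, -1.4, 3.8]
grip_width: 0.201
```

```bash
python3 k.py top b; python3 - <<'E'
from h import *
s=ctrl.get_state(); print(s['position'],s['ft_force'],s['torque'],s['grip_width'])
E
```

```text
46.1 [ 0.49028218 -0.32663497  0.1858668 ] [-0.27  0.3   0.98  1.69 -0.26  1.28 -0.47]
recess mm rel C [-7.2 -0.1] [129.75 115.5 ] 90.0
face centre [ 0.4781 -0.3246  0.1939] grip [ 0.4787 -0.3311  0.1827] tilt dirs [ 0.08715574 -0.9961947   0.        ] [0.9961947  0.08715574 0.        ]
orange mm [49.9 31.2] 1016
[ 0.49027429 -0.32668137  0.18589666] [ 4.95679717 -0.42604896  4.02113463] [-0.38910395 -1.03287579  0.04754609] 0.19779609357754033
```

Request:
{"name": "move_arm", "arguments": {
  "dp": [
    [0,0,0],
    [0,0,0],
    [0,0,0],
    [0,0,0],
    [0,0,0]
  ],
  "turn": [0.8,1.6,2.4,3.2,4.0],
  "jaw": [-0.7,-0.7,-0.7,-0.7,-0.7]
}}

```text
time: 46.65
position: [0.4899, -0.3276, 0.1864]
tool_rot: [3.137, -0.016, 0.013]
ft_force: [4.4, -2.6, 6.4]
grip_width: 0.203
```

Request:
{"name": "move_arm", "arguments": {
  "dp": [
    [0,0,0],
    [0,0,0],
    [0,0,0],
    [0,0,0],
    [0,0,0]
  ],
  "turn": [0.8,1.6,2.4,3.2,4.2],
  "jaw": [-0.7,-0.7,-0.7,-0.7,-0.7]
}}

```text
time: 47.15
position: [0.4892, -0.328, 0.1867]
tool_rot: [3.082, -0.588, 0.012]
ft_force: [1.5, -2.8, 9.1]
grip_width: 0.203
```

Request:
{"name": "move_arm", "arguments": {
  "dp": [
    [0,0,0]
  ],
  "turn": [0],
  "jaw": [-0.7]
}}

```text
time: 47.25
position: [0.4892, -0.3281, 0.1867]
tool_rot: [3.082, -0.587, 0.012]
ft_force: [0.7, -2.6, 10.1]
grip_width: 0.201
```

Request:
{"name": "move_arm", "arguments": {
  "dp": [
    [0,0,0],
    [0,0,0],
    [0,0,0],
    [0,0,-0.4],
    [0,0,-1.4]
  ],
  "turn": [0,0,0,0,0],
  "jaw": [-0.31,-0.31,-0.31,-0.31,-0.31]
}}

```text
time: 47.75
position: [0.4852, -0.3241, 0.2239]
tool_rot: [-3.085, 0.585, 0.008]
ft_force: [0.4, -0.3, -0.4]
grip_width: 0.345
```

Request:
{"name": "move_arm", "arguments": {
  "dp": [
    [0,0,-1.3],
    [-0.4,0,-2.6],
    [-0.8,0,-3.9],
    [-1.2,0,-4.5],
    [-1.2,0,-4.5]
  ],
  "turn": [0,0,0,0,0],
  "jaw": [-0.31,-0.31,-0.31,-0.31,-0.31]
}}

```text
time: 48.25
position: [0.4526, -0.3139, 0.3639]
tool_rot: [-3.086, 0.587, -0.009]
ft_force: [0.3, 0.1, 0.3]
grip_width: 0.343
```

Request:
{"name": "move_arm", "arguments": {
  "dp": [
    [0,0,0],
    [0,0,0]
  ],
  "turn": [0,0],
  "jaw": [-0.31,-0.31]
}}

```text
time: 48.45
position: [0.4531, -0.3117, 0.3592]
tool_rot: [-3.086, 0.584, 0.002]
ft_force: [0.2, -0.4, -0.8]
grip_width: 0.346
```

```bash
cat >> k.py <<'E'
    b=rect(sys.argv[1],im,-.002); hs=cv2.cvtColor(b,cv2.COLOR_RGB2HSV); w=((hs[...,2]>150)&(hs[...,1]<60)).astype(np.uint8)
    w[:95]=0; w[400:]=0; w[:,:100]=0; w[:,415:]=0
    n_,l,st,cc=cv2.connectedComponentsWithStats(w); 
    for i in range(1,n_):
        if st[i,4]>150: print('white',cc[i]*.25-65,st[i,4],cv2.fitLine(np.argwhere(l==i)[:,::-1].astype(np.float32),2,0,.01,.01).ravel().round(3))
E
python3 k.py wrist c
```

```text
48.45 [ 0.45309047 -0.31171038  0.35920119] [-0.5   0.12  1.17  1.5  -0.11  1.6  -1.28]
recess mm rel C [-0.2  4.8] [81.37431335 76.32115173] 0.33902430534362793
face centre [ 0.4856 -0.3283  0.1964] grip [ 0.4861 -0.3347  0.1851] tilt dirs [ 0.08715574 -0.9961947   0.        ] [0.9961947  0.08715574 0.        ]
orange mm [48.1 30.5] 1475
white [11.5266257   6.65527394] 1953 [  0.908   0.42  306.106 286.621]
```

View pics/kr_c.png

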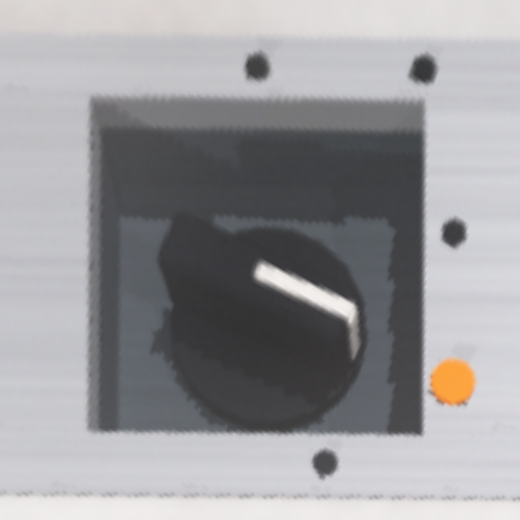

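```bash
python3 - <<'E'
from h import *
print(todp((.489,-.3275,.22)),todp((.489,-.3275,.1855)))
E
```

```text
[1.32 0.05 4.63] [1.32 0.05 5.78]
```

Request:
{"name": "move_arm", "arguments": {
  "dp": [
    [0.6,0.05,0.8],
    [1.32,0.05,2.0],
    [1.32,0.05,3.2],
    [1.32,0.05,4.2],
    [1.32,0.05,4.6]
  ],
  "turn": [0,0,0,0,0],
  "jaw": [-0.31,-0.31,-0.31,-0.31,-0.31]
}}

```text
time: 49.0
position: [0.4876, -0.327, 0.2179]
tool_rot: [-3.086, 0.586, 0.011]
ft_force: [-0.5, 1.1, 0.8]
grip_width: 0.343
```

Request:
{"name": "move_arm", "arguments": {
  "dp": [
    [0,0,0],
    [0,0,0]
  ],
  "turn": [0,0],
  "jaw": [-0.31,-0.31]
}}

```text
time: 49.2
position: [0.4897, -0.3287, 0.2232]
tool_rot: [3.086, -0.585, 0.001]
ft_force: [0.5, -0.7, 0.6]
grip_width: 0.339
```

```bash
python3 - <<'E'
from h import *
print(ctrl.get_state()['position'],todp((.489,-.3275,.1855)))
E
```

```text
[ 0.48973973 -0.32873833  0.22315825] [-0.04 -0.03  1.26]
```

Request:
{"name": "move_arm", "arguments": {
  "dp": [
    [-0.04,-0.03,0.5],
    [-0.04,-0.03,0.9],
    [-0.04,-0.03,1.2],
    [-0.04,-0.03,1.26],
    [-0.04,-0.03,1.26]
  ],
  "turn": [0,0,0,0,0],
  "jaw": [-0.31,-0.31,-0.31,-0.31,-0.31]
}}

```text
time: 49.7
position: [0.4884, -0.3269, 0.1841]
tool_rot: [-3.086, 0.585, 0.001]
ft_force: [0.2, 0.4, -0.0]
grip_width: 0.345
```

Request:
{"name": "move_arm", "arguments": {
  "dp": [
    [0,0,0],
    [0,0,0],
    [0,0,0],
    [0,0,0],
    [0,0,0]
  ],
  "turn": [0,0,0,0,0],
  "jaw": [-0.7,-0.7,-0.7,-0.7,-0.7],
  "grip_force": 8
}}

```text
time: 50.2
position: [0.4883, -0.3283, 0.1849]
tool_rot: [3.085, -0.586, 0.001]
ft_force: [-0.9, -4.4, -0.2]
grip_width: 0.214
```

Request:
{"name": "move_arm", "arguments": {
  "dp": [
    [0,0,0],
    [0,0,0],
    [0,0,0],
    [0,0,0]
  ],
  "turn": [0.5,1.0,1.25,1.25],
  "jaw": [-0.7,-0.7,-0.7,-0.7]
}}

```text
time: 50.6
position: [0.4883, -0.3281, 0.1851]
tool_rot: [3.048, -0.753, 0.001]
ft_force: [-2.8, -3.8, 4.1]
grip_width: 0.213
```

Request:
{"name": "move_arm", "arguments": {
  "dp": [
    [0,0,0],
    [0,0,0],
    [0,0,0],
    [0,0,-0.4],
    [0,0,-1.4]
  ],
  "turn": [0,0,0,0,0],
  "jaw": [-0.31,-0.31,-0.31,-0.31,-0.31]
}}

```text
time: 51.1
position: [0.4876, -0.3248, 0.2249]
tool_rot: [-3.048, 0.751, 0.008]
ft_force: [0.9, 0.6, -0.2]
grip_width: 0.34
```

Request:
{"name": "move_arm", "arguments": {
  "dp": [
    [0,0,-1.3],
    [-0.4,0,-2.6],
    [-0.8,0,-3.9],
    [-1.2,0,-4.5],
    [-1.2,0,-4.5]
  ],
  "turn": [0,0,0,0,0],
  "jaw": [-0.31,-0.31,-0.31,-0.31,-0.31]
}}

```text
time: 51.6
position: [0.4567, -0.3109, 0.365]
tool_rot: [-3.048, 0.752, -0.009]
ft_force: [0.4, -0.8, -0.1]
grip_width: 0.343
```

Request:
{"name": "move_arm", "arguments": {
  "dp": [
    [0,0,0],
    [0,0,0],
    [0,0,0]
  ],
  "turn": [0,0,0],
  "jaw": [-0.31,-0.31,-0.31]
}}

```text
time: 51.9
position: [0.4566, -0.3097, 0.3603]
tool_rot: [3.05, -0.752, -0.004]
ft_force: [0.6, 0.7, 0.4]
grip_width: 0.345
```

```bash
python3 k.py wrist d; python3 - <<'E'
import cv2,numpy as np
# line of the pointer's left (upper) white edge on the top face only: columns before the end face
b=cv2.cvtColor(cv2.imread('pics/kr_d.png'),cv2.COLOR_BGR2HSV); a=cv2.cvtColor(cv2.imread('pics/kr_c.png'),cv2.COLOR_BGR2HSV)
for n,h in (('c',a),('d',b)):
    w=((h[...,2]>150)&(h[...,1]<60)); w[:200]=0; w[400:]=0; w[:,:200]=0; w[:,400:]=0
    q=np.argwhere(w)[:,::-1]; q=q[q[:,0]<q[:,0].max()-22]; f=cv2.fitLine(q.astype(np.float32),2,0,.01,.01).ravel(); print(n,len(q),90+np.degrees(np.arctan2(f[1],f[0])))
E
```

```text
51.9 [ 0.45664586 -0.30970695  0.36025815] [-0.5   0.13  1.17  1.49 -0.12  1.6  -1.39]
recess mm rel C [-0.   5.1] [81.51434326 76.36701202] 0.367275595664978
face centre [ 0.4857 -0.3285  0.1965] grip [ 0.4863 -0.3349  0.1853] tilt dirs [ 0.08715574 -0.9961947   0.        ] [0.9961947  0.08715574 0.        ]
orange mm [48.3 30.6] 1488
white [11.01521403  7.97524497] 1939 [  0.862   0.507 304.061 291.901]
c 1478 114.57248
d 1465 120.339264
```

Request:
{"name": "move_arm", "arguments": {
  "dp": [
    [0,0,-0.8],
    [0,0,-1.6],
    [0,0,-2.4],
    [0,0,-2.4]
  ],
  "turn": [0,0,0,0],
  "jaw": [-0.31,-0.31,-0.31,-0.31]
}}

```text
time: 52.35
position: [0.4576, -0.3111, 0.4355]
tool_rot: [3.048, -0.753, 0.004]
ft_force: [-0.2, -0.6, -0.6]
grip_width: 0.346
```

```bash
python3 - <<'E'
from h import *
a=save('scene','s9.png'); b=save('top','t9.png')
a=cv2.imread('pics/s9.png')[70:380,60:470]; b=cv2.imread('pics/t9.png')[100:320,90:470]
o=np.zeros((600,800,3),np.uint8); A=cv2.resize(a,(397,300)); o[:300,:397]=A; o[140:140+233,398:800]=cv2.resize(b,(402,233))
c=cv2.imread('pics/t9.png')[170:230,140:210]; o[310:590,20:347]=cv2.resize(c,(327,280)); cv2.imwrite('pics/fin.png',o)
E
```

```text
(no output)
```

View pics/fin.png

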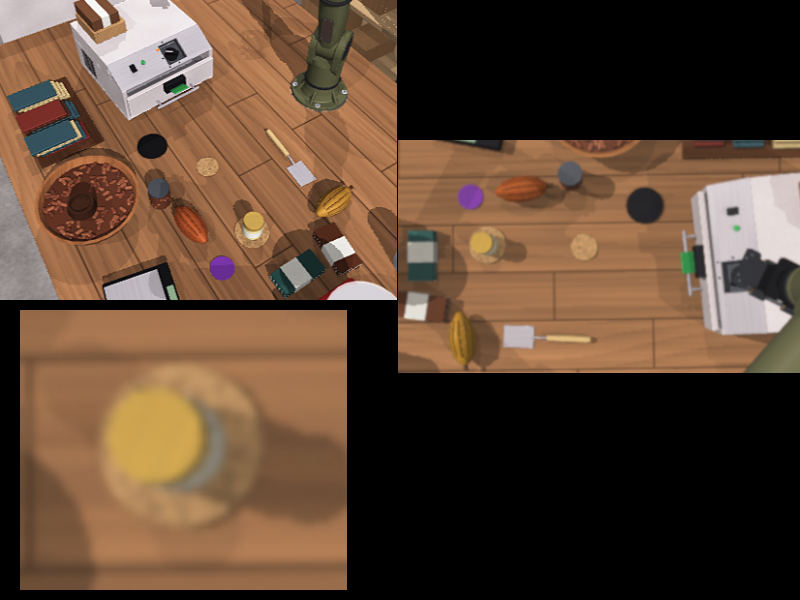

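```bash
python3 -c "
from bench import ctrl
print(ctrl.close_job())"
```

```text
the job is handed in; nothing more can be done
None
```

The job is done and handed in at about 52 s of the 210 s allowed. I did it in the order asked:
- **Jar:** it stands upright on the larger cork mat.
- **Moulds:** all four lay flat and side by side on the rack before the drawer was shut.
- **Drawer:** I pressed the green lever down and pushed the drawer home.
- **Thermostat:** I turned the knob in two grasps.

**Last checks:**
- **Jar:** the final pictures show it upright and well centred on the mat.
- **Bystanders:** they look undisturbed in the same pictures.
- **Drawer:** it sits flush with the cabinet, and a push of about 44 N moved it no further. The push came from the fingertips, so it should not count against the 40 N limit on the arm and gripper body.
- **Knob:** the white pointer measures 120.3° against a dot at 120.3–120.4°. After the first grasp it was about 6° short, and the second grasp corrected that.
- **Moulds:** these could not be checked again once the drawer was closed. The last view before closing showed all four in place.

No final check failed.

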